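# Fold back the cupboard's bifold door and fetch the date stamp

### The arm

A 7-joint arm with a two-finger parallel gripper is mounted at the origin on the work surface. World frame = base frame: x ahead of the robot, y to its left, z up, the work surface at z = 0. Lengths are in m, angles in rad, forces in N, time in s.
With the tool pointing down it reaches from about 0.4 to 0.85 m from the base axis. Payload 4.5 kg.
Tool frame: the origin (TCP) lies midway between the tips of the shut fingers; the grasp point (between the pads) lies 19 mm behind it; z points along the fingers, y is the line along which they close (so a half turn about z gives the same grasp; the last joint's range is limited). The gripper opens to 88 mm and grips with 3 to 60 N. Pads are 18 mm wide; open, the fingers measure 123 mm over their backs; the gripper's body (75 mm by 187 mm) begins 45 mm behind the grasp point.
Start: joints at [1.183, 0.689, -0.195, 1.565, 0.157, 0.902, -0.215], TCP at [0.256, -0.57, 0.239] pointing down, gripper open.
Joint ranges: [-3.01, 3.01], [-0.46, 2.08], [-1.47, 1.51], [0.13, 2.56], [-1, 4.14], [0.04, 2.09], [-2.66, 2.66]. Speed limits (rad/s): [2.57, 2.57, 3.14, 3.14, 3.14, 3.14, 3.14].

### API

Orientations are given as a unit quaternion [x, y, z, w].
In Python, from plant import r, eyes, finish_job gives the robot as it stands. The module is installed in compiled form; this text tells all that it offers.
- The arm moves only by the tool move_arm, never from a script. Its argument "motion" is a list of rows, each a list of 7 numbers: the shift along the tool's x, y, z in mm, then the turn, a rotation vector about the tool's x, y, z in degrees, then the closure, from 0 (fully open) to 1 (shut). A call has 1 to 5 rows; each row is the pose to reach, as a shift and turn from the pose commanded when the call began, along the tool's axes at that moment; what a row does not reach only later rows make up. A row lasts 1/8 s, in which the tool goes at most 62.5 mm and 10.7 degrees, less where a joint would pass 70% of its speed; a pose out of reach is approached as far as the arm can. A call with a gripper value outside its range is refused whole. The fingers move at their own pace and stop on an object; "newtons" is the grip in N (left out, the last holds). Time passes only in rows, so rows that repeat a pose let the fingers close. It gives the time, the measured TCP pose, the force, the opening and the grip force at its end, in the units of the state.
- r.get_state(): the state, without advancing time (a new reading comes with each control period).
- eyes.snapshot(name): name is "scene" or "top" or "wrist"; returns a dict with "frame" (480x640x3 uint8, red, green, blue), "z_map" (480x640 float32, m along the optical axis (not along the pixel's ray), 0 where there is no reading), "intrinsics" (3x3 intrinsics, pixels), "world_to_cam" (4x4, takes a point from world to camera coordinates). Camera axes: x right, y down, z forward; pixel columns grow to the right and rows downward; lengths in m; the calibration is good to about 2 mm. A picture is of the moment at which its call begins.
- finish_job(): hands the job in; it is judged then, once.
The state is a dict: "clock": time; "q": joint angles; "qd": joint speeds; "joint_torque": joint torques, N m; "tool_pos": TCP position; "eef_rot": TCP orientation; "contact_force": force on the tool from outside, world axes, zero at the start; "moment": the same for the moment, N m; "opening": opening from 0.0 (shut) to 1.0 (fully open); "finger_force": force on a finger pad.
Only numpy, scipy, OpenCV 4.12 (cv2) and the standard library are available. Lean on these libraries where they do the work, as an engineer would, in place of code of your own. Each camera call takes 0.05 s, during which the arm holds its last target. There are 200 camera calls.

### The job

Pull the desk cupboard's bifold door by its handle until both panels are folded right back and it stays open by itself. Then take the hand stamp out of the cupboard and stand it upright near the middle of the ink pad, setting it down gently. Leave the door folded back and do not disturb the other things.

Things in the scene. Friction and masses are not known exactly. Their poses are not given: they have to be found in the camera images.
- cupboard: Fixed desk cupboard: grey sides, clear top, open back with a low rail, white bifold door in front. Origin: on the table, mid-doorway, on the shut door's inner face. Own x points into the cupboard (away from the robot), y left, z up. Doorway 320 mm wide (y -160 to 160), side walls 15 mm beyond. Inner floor 30 mm above the table. A carton stands at the back left, x from 145 mm.
- top_edge (a point): Middle of the front lower edge of the cupboard's clear acrylic top (8 mm thick), 300 mm above the table, 60 mm in front of the cupboard's origin: the top juts 45 mm beyond the shut door's outer face and covers the handle from above. Handle and contents are reached under it with the tool tilted, pointing forward and down.
- door_fold (a joint): Fold angle q of the bifold door, rad: 0 shut, 1.40 folded back at its stop. A spring stay with its dead centre at about 1.05 pulls the door shut below that (about 6 N at the handle near shut, fading to nothing at 1.05) and pushes it on to the stop above it (about 1.5 N). Let go too early and it swings shut.
- door_hinge (a point): Upright hinge line at the left jamb, fixed: cupboard frame (0, 160) mm. Both panels are 160 mm wide, 15 mm thick, 35 to 285 mm above the table, hinge lines on their inner faces. The jamb panel turns about this line by q: its far edge, the knuckle, comes out towards the robot and then left.
- knuckle (a point): Hinge between the two panels, 160 mm above the table; cupboard frame (-160 sin q, 160 - 160 cos q) mm. The lead panel turns here by q the opposite way; its free edge runs in the track along the doorway to the left.
- door_handle: Steel bow handle on the lead panel's outer face: upright round bar 12 mm thick, 100 mm long, its axis 35 mm off the face, 30 mm from the knuckle edge; a 12 mm leg at top and bottom. Origin: on the bar's axis, 145 mm above the table; the bar runs 55 mm down and 45 mm up from it. Cupboard frame: x = -130 sin q - 50 cos q, y = 160 - 190 cos q - 50 sin q mm. Own x points to the panel.
- stamp: Black hand stamp standing near the cupboard's front: foot 28 (x) by 44 (y) by 24 mm high, thin steel neck, upright cylindrical grip 24 mm in diameter, 38 to 90 mm above its underside; about 0.13 kg. Origin: centre of the underside, z up. It stands in one of two places, mid-doorway or 75 mm right of that, the ink jar in the other.
- ink_pad: Ink pad in a dark flat tin, fixed on the table: 110 (x) by 130 (y) mm, its top 14 mm high. Origin: centre of its underside, on the table.
- ink_jar: Bystander in the cupboard: small upright jar with cap, 36 mm in diameter, 60 mm high. Origin: centre of underside.
- tape_roll: Bystander in the cupboard's left half: flat ring 60 mm across, 20 mm high. Origin: centre of underside.
- pen: Bystander: black pen, 140 mm, lying beside the ink pad on the robot's side. Origin: its middle, underside.
- card_reader: Bystander: white card reader 120 by 75 by 26 mm, on the table right of the cupboard. Origin: centre of underside.
- mug: Bystander: white mug 80 mm across, 90 mm high, right of the ink pad. Origin: centre of underside.
- stapler: Bystander: black stapler 130 by 36 by 40 mm, at the left. Origin: centre of underside.
Things that resemble listed ones, but are neither listed nor needed, are in the scene too. Leave any brown or green look-alike of the ink_pad alone.

How it is judged:
On the way, in this order (a step that is already met when the one before it is completed fails the run):
1. the door is being drawn open by its handle (fold angle over 0.4 rad with the fingers on the handle) (value of joint door_fold above 0.4 rad and contact force between the fingers and door_handle above 0.5 N), for 0.1 s.
2. the door stands folded back by itself: fold angle over 1.3 rad, handle let go (value of joint door_fold above 1.3 rad and contact force between the fingers and door_handle below 0.3 N), for 0.3 s.
3. the stamp has been lifted out of the cupboard, in front of the doorway (x of stamp in the frame of cupboard below -0.03 m), for 0.1 s.
At the end, for the whole second after the job is handed in: The door is folded back beyond 1.3 rad; the stamp stands upright (within 0.12 rad), at rest and released on the ink pad, its middle within 30 mm of the pad's middle (value of joint door_fold above 1.3 rad and horizontal distance between stamp and ink_pad below 0.03 m and angle between stamp's own z axis and vertical below 0.12 rad and height (world z) of stamp between 0.008 and 0.02 m and linear speed of stamp below 0.02 m/s and angular speed of stamp below 0.2 rad/s and contact force between the fingers and stamp below 0.2 N); the robot touches nothing.
It fails at once if another thing in the cupboard moved more than 30 mm or tipped (distance of any of ink_jar, tape_roll from where it was at the start of the episode above 0.03 m or angle between any of ink_jar, tape_roll's own z axis and vertical above 0.6 rad).
It fails at once if another thing on the desk moved more than 30 mm or tipped (distance of any of pen, card_reader, mug, stapler from where it was at the start of the episode above 0.03 m or angle between any of pen, card_reader, mug, stapler's own z axis and vertical above 0.6 rad).
It fails at once if the stamp struck the ink pad with more than 50 N (contact force between stamp and ink_pad above 50 N).
It fails at once if the stamp was dropped or flung: faster than 0.9 m/s (linear speed of stamp above 0.9 m/s).
It also fails if it takes over 56 s, if anything falls off the work surface, if the arm or the gripper's body presses on something with over 40 N, if the wrist force passes 120 N, or if a joint passes its speed limit or range.

## Working session

There is one attempt and no reset: what is moved stays moved. The work goes in short steps, Python scripts to look and compute and a tool call to move; the robot and the scene stay as the last step left them, time stands still between calls to the robot, and variables do not carry over. Pictures are saved under pics/ and viewed, at most 10 in all, crops included, and the job is handed in when it is done.

Besides the shell and the picture viewer there is one more tool, called as name(argument=value, ...) on one line, values as JSON. move_arm: Moves the arm, as the interface text tells. Its arguments: {"type":"object","properties":{"motion":{"type":"array","items":{"type":"array","items":{"type":"number"}}},"newtons":{"type":"number"}},"required":["motion"]}

```bash
mkdir -p pics; cat > h.py <<'E'
import numpy as np, cv2
from scipy.spatial.transform import Rotation as R
from plant import r, eyes, finish_job
def snap(n,f=None):
    s=eyes.snapshot(n)
    if f: cv2.imwrite('pics/'+f,s['frame'][:,:,::-1])
    return s
def pt(s,u,v,w=2):
    z=s['z_map'][v-w:v+w+1,u-w:u+w+1]; z=np.median(z[z>0]) if (z>0).any() else np.nan
    c=np.array([*(np.linalg.inv(s['intrinsics'])@[u,v,1]*z),1])
    return (np.linalg.inv(s['world_to_cam'])@c)[:3]
def rel(p,Rm):
    """shift (mm) and turn (deg) in tool axes from present pose to p, Rm"""
    st=r.get_state(); R0=R.from_quat(st['eef_rot'])
    return np.round(R0.inv().apply(np.array(p)-st['tool_pos'])*1000,1), np.round((R0.inv()*Rm).as_rotvec(degrees=True),1)
E
python3 - <<'E'
from h import *
for n in ('scene','top'):
    s=snap(n,n+'0.png'); np.savez(n+'0.npz',**s); print(n,s['intrinsics'].tolist(),np.linalg.inv(s['world_to_cam']).round(3).tolist())
st=r.get_state(); print(st); print(R.from_quat(st['eef_rot']).as_matrix().round(3))
E
```

```text
scene [[433.45527857535694, 0.0, 314.18004168255374], [0.0, 433.45527857535694, 235.25835253314122], [0.0, 0.0, 1.0]] [[0.174, 0.939, -0.296, 0.825], [0.985, -0.164, 0.059, -0.104], [0.007, -0.302, -0.953, 1.281], [0.0, 0.0, 0.0, 1.0]]
top [[560.5680846998537, 0.0, 331.59926529434625], [0.0, 560.5680846998537, 237.3950707600483], [0.0, 0.0, 1.0]] [[0.014, -0.985, 0.173, 0.265], [-1.0, -0.017, -0.017, -0.042], [0.02, -0.173, -0.985, 1.317], [0.0, 0.0, 0.0, 1.0]]
{'clock': 0.1, 'q': array([ 1.18279924,  0.68991324, -0.19450802,  1.56621093,  0.15731117,
        0.90251359, -0.2150563 ]), 'qd': array([ 1.73555405e-03, -2.49857223e-03, -8.20384894e-05, -1.82895821e-03,
       -7.88054260e-04,  7.19824308e-04, -8.26646129e-04]), 'joint_torque': array([-3.49116133e-03, -5.28496778e+01, -1.27180304e+00, -1.53838116e+01,
       -5.26658620e-02,  1.93580752e-03,  4.03310128e-05]), 'tool_pos': array([ 0.2555978 , -0.56973333,  0.2379895 ]), 'eef_rot': array([ 9.77830936e-01,  2.09394311e-01, -2.39219345e-04, -7.91632481e-04]), 'contact_force': array([-1.30526191, -0.03000195, -0.43175554]), 'moment': array([ 0.05863614, -0.00865487,  0.03495022]), 'finger_force': 0.0, 'opening': 0.9983990967302031}
[[ 0.912  0.41  -0.001]
 [ 0.41  -0.912  0.001]
 [-0.    -0.002 -1.   ]]
```

View pics/scene0.png

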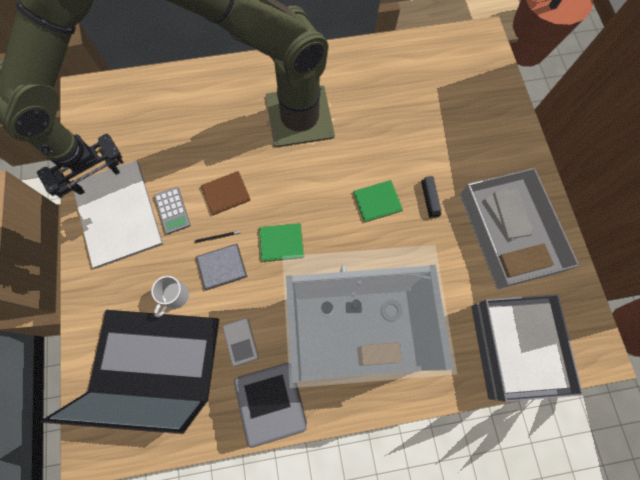

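View pics/top0.png

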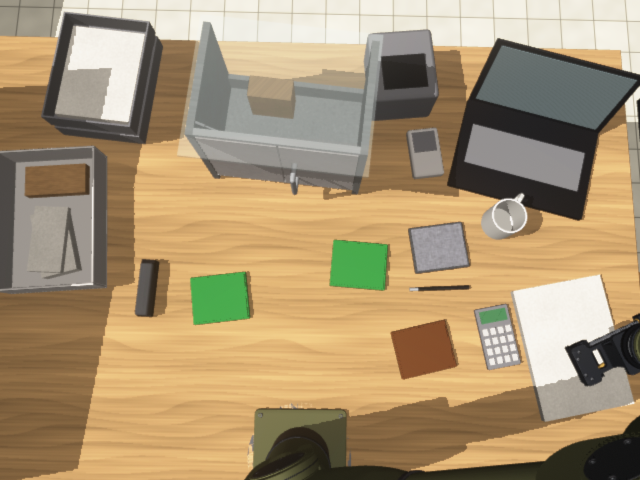

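Scene view: the grey pad is at scene (221,266) and top (439,247). The green look-alikes are at top (359,265) and (220,298), and the brown one is at (423,349). The grey pad fits because the pen is on its robot side and the mug is to its right. In the cupboard, the jar or stamp candidates are at scene (327,308) and (353,307). I'll enlarge these to confirm.

```bash
python3 - <<'E'
from h import *
a=cv2.imread('pics/scene0.png');b=cv2.imread('pics/top0.png')
A=cv2.resize(a[255:355,285:415],None,fx=4,fy=4,interpolation=cv2.INTER_CUBIC) # 520x400
B=cv2.resize(b[100:200,270:310],None,fx=4,fy=4,interpolation=cv2.INTER_CUBIC)
C=cv2.resize(b[215:275,400:520],None,fx=3,fy=3,interpolation=cv2.INTER_CUBIC)
im=np.zeros((590,700,3),np.uint8); im[:400,:520]=A; im[:400,530:690]=B; im[405:585,:360]=C
D=cv2.resize(a[240:290,190:255],None,fx=3.6,fy=3.6); im[405:585,370:370+D.shape[1]]=D[:180]
cv2.imwrite('pics/crop0.png',im)
E
```

```text
(no output)
```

View pics/crop0.png

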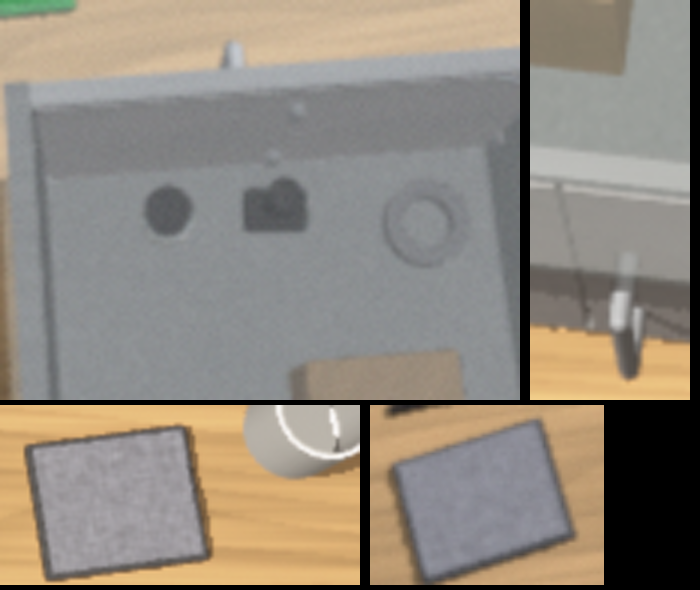

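The crop confirms three things. The stamp, with its rectangular foot and round grip, stands mid-doorway at scene (355,305). The round jar is right of it at (327,308). The grey pad in its dark tin is the ink pad. Next I'll measure their positions.

```bash
cat >> h.py <<'E'
def tri(sa,pa,sb,pb):
    P=lambda s:s['intrinsics']@s['world_to_cam'][:3]
    X=cv2.triangulatePoints(P(sa),P(sb),np.float64(pa).reshape(2,1),np.float64(pb).reshape(2,1)); return (X[:3]/X[3]).ravel()
def onz(s,u,v,z):
    T=np.linalg.inv(s['world_to_cam']); d=T[:3,:3]@np.linalg.inv(s['intrinsics'])@[u,v,1]; return T[:3,3]+d*(z-T[2,3])/d[2]
E
python3 - <<'E'
from h import *
np.set_printoptions(precision=4,suppress=True)
s=dict(np.load('scene0.npz'));t=dict(np.load('top0.npz'))
pt_=[(408.5,229),(462.5,222.3),(470.5,265.3),(416,272.7)]; ps=[(206,289),(246.7,277),(237.2,244.4),(196.4,256.7)]
# top corners: far-left, far-right, near-right, near-left ; scene: x image right ~ +y(left), down ~ far
ps=[(246.7,277),(206,289),(196.4,256.7),(237.2,244.4)]
for a,b in zip(pt_,ps): print('pad tri',tri(t,a,s,b),'on z14',onz(t,*a,.014),onz(s,*b,.014))
print('pad ctr depth',pt(t,439,247),pt(s,221,266))
print('handle top/bottom depth (top)',pt(t,293,176,0),pt(t,295,190,0),pt(s,343,268,0))
print('handle top tri',tri(t,(292.5,174.5),s,(343,266.3)))
for u,v in [(357,303),(353,309),(327,308),(390,311),(340,330)]: print('cup depth',(u,v),pt(s,u,v,1))
# door face depth points in top view
for u,v in [(225,160),(265,165),(320,172),(350,176)]: print('door',pt(t,u,v,1))
for u,v in [(215,177),(252,182),(330,187),(358,190)]: print('door bottom',pt(t,u,v,0))
# side walls: scene
for u,v in [(290,290),(292,330),(437,280),(443,340)]: print('walls',pt(s,u,v,1))
E
```

```text
pad tri [ 0.521  -0.2482 -0.0006] on z14 [ 0.5181 -0.2468  0.014 ] [ 0.5247 -0.245   0.014 ]
pad tri [ 0.5378 -0.3739  0.0096] on z14 [ 0.5366 -0.376   0.014 ] [ 0.5398 -0.3675  0.014 ]
pad tri [ 0.4345 -0.3911  0.009 ] on z14 [ 0.4337 -0.3922  0.014 ] [ 0.4367 -0.3862  0.014 ]
pad tri [ 0.4156 -0.264   0.0029] on z14 [ 0.4142 -0.2634  0.014 ] [ 0.4194 -0.2605  0.014 ]
pad ctr depth [ 0.476  -0.3186  0.0143] [ 0.4777 -0.3167  0.0125]
handle top/bottom depth (top) [0.5904 0.0203 0.1953] [0.5794 0.019  0.1238] [0.6118 0.0085 0.309 ]
handle top tri [0.5873 0.0201 0.2168]
cup depth (357, 303) [0.6959 0.0241 0.3072]
cup depth (353, 309) [0.7075 0.0126 0.3068]
cup depth (327, 308) [ 0.6952 -0.0443  0.3069]
cup depth (390, 311) [0.7262 0.0932 0.3075]
cup depth (340, 330) [ 0.7478 -0.025   0.3074]
door [0.5864 0.1417 0.3072]
door [0.5782 0.0669 0.3071]
door [ 0.5676 -0.036   0.3042]
door [ 0.607  -0.1002  0.1463]
door bottom [0.6376 0.2174 0.011 ]
door bottom [0.6294 0.1295 0.0022]
door bottom [ 0.6107 -0.0587  0.0384]
door bottom [ 0.6043 -0.1246  0.0399]
walls [ 0.6407 -0.1195  0.3067]
walls [ 0.7295 -0.1292  0.3084]
walls [0.676  0.2153 0.307 ]
walls [0.808  0.1938 0.3068]
```

```bash
python3 - <<'E'
from h import *
np.set_printoptions(precision=4,suppress=True)
def cloud(s):
    z=s['z_map']; v,u=np.nonzero(z>0); d=z[v,u]
    c=np.linalg.inv(s['intrinsics'])@np.array([u,v,np.ones_like(u)])*d
    T=np.linalg.inv(s['world_to_cam']); return (T[:3,:3]@c).T+T[:3,3],np.c_[u,v]
for n in('scene','top'):
    s=dict(np.load(n+'0.npz')); P,uv=cloud(s)
    m=(abs(P[:,2]-.308)<.006)&(P[:,0]>.5)&(P[:,0]<1.1)&(abs(P[:,1])<.3)
    print(n,m.sum(),np.median(P[m,2])); Q=P[m,:2].astype(np.float32)
    # front edge: min x for y-bins
    b=np.round(Q[:,1]/.01); ys=[];xs=[]
    for k in np.unique(b):
        if (b==k).sum()>30: ys.append(k*.01); xs.append(np.percentile(Q[b==k,0],1))
    ys=np.array(ys);xs=np.array(xs); o=(ys>-.12)&(ys<.18); p=np.polyfit(ys[o],xs[o],1); print('front',p,np.degrees(np.arctan(p[0])),np.abs(np.polyval(p,ys[o])-xs[o]).max())
    th=-np.arctan(p[0]); c,si=np.cos(th),np.sin(th); L=np.c_[Q[:,0]*c+Q[:,1]*si,-Q[:,0]*si+Q[:,1]*c]
    print('local x',np.percentile(L[:,0],[.3,99.7]),'y',np.percentile(L[:,1],[.3,99.7]))
    y0=np.percentile(L[:,1],[.3,99.7]).mean(); x0=np.percentile(L[:,0],.3)
    for xx in(x0,x0+.06): print('world',xx*c-y0*si, xx*si+y0*c,'yaw',np.degrees(th))
    # door outer face below edge
    if n=='top':
        m=(P[:,2]>.05)&(P[:,2]<.27)&(P[:,0]>.5)&(P[:,0]<.7)&(P[:,1]<-.02)&(P[:,1]>-.12)
        q=np.polyfit(P[m,1],P[m,0],1); print('door face',m.sum(),q,-np.degrees(np.arctan(q[0])))
E
```

```text
scene 21009 0.3071465552098649
front [0.0993 0.5746] 5.669887892178114 0.001388532866725578
local x [0.5691 0.8573] y [-0.0678  0.2899]
world 0.5772596472841759 0.054279959369074 yaw -5.669887892178114
world 0.6369661051184256 0.048352152617250246 yaw -5.669887892178114
top 27017 0.3081660417076033
front [0.098  0.5725] 5.595566152374507 0.0007939250547822629
local x [0.5684 0.8579] y [-0.0697  0.2881]
world 0.5763516066251685 0.05327789271049075 yaw -5.595566152374507
world 0.6360657035338458 0.04742753969711639 yaw -5.595566152374507
door face 534 [0.0922 0.6162] -5.2692711865036035
```

```bash
cat >> h.py <<'E'
np.set_printoptions(precision=4,suppress=True)
O=np.array([.637,.048,0]); YAW=np.radians(-5.6)
CX=np.array([np.cos(YAW),np.sin(YAW),0]); CY=np.array([-np.sin(YAW),np.cos(YAW),0])
def cup(x,y,z): return O+CX*x/1e3+CY*y/1e3+np.array([0,0,z/1e3])
def tocup(p): d=np.array(p)-O; return np.array([d@CX,d@CY,d[2]])*1e3
def ori(yaw,tilt):
    """yaw deg world of tool forward, tilt deg below horizontal"""
    a,t=np.radians([yaw,tilt]); f=np.array([np.cos(a),np.sin(a),0])
    z=f*np.cos(t)-np.array([0,0,np.sin(t)]); y=np.array([f[1],-f[0],0]); x=np.cross(y,z)
    return R.from_matrix(np.c_[x,y,z])
def handle(q,z=145): s,c=np.sin(q),np.cos(q); return cup(-130*s-50*c,160-190*c-50*s,z)
def go(G,yaw,tilt,back=0,**k):
    """grasp point G, back off mm"""
    Rm=ori(yaw,tilt); zt=Rm.as_matrix()[:,2]; p=G+zt*(.019-back/1e3); print('TCP',p.round(4)); print('rel',*rel(p,Rm))
E
python3 - <<'E'
from h import *
s=dict(np.load('scene0.npz'))
for n,u,v,z in [('grip',357,303,.12),('foot',353.7,308,.054),('jar',327,307.5,.09)]: p=onz(s,u,v,z); print(n,p,tocup(p))
print(handle(0)); go(handle(0,140),0,40,110)
E
```

```text
grip [0.6711 0.0487 0.12  ] [ 33.8849   3.9779 120.    ]
foot [0.6746 0.0453 0.054 ] [37.6629  0.9331 54.    ]
jar [ 0.665  -0.0309  0.09  ] [ 35.5622 -75.8125  90.    ]
[0.5843 0.023  0.145 ]
TCP [0.5146 0.023  0.1985]
rel [ 479.  -434.6   40.1] [-10.6  49.3  22.6]
```

move_arm(motion=[[62,0,0,0,0,0,0],[110,-60,10,-2,10,4,0],[150,-110,10,-4,20,9,0],[190,-160,10,-6,28,13,0],[230,-205,10,-8,36,17,0]])

```text
clock: 0.72
tool_pos: [0.3693, -0.3368, 0.2374]
eef_rot: [0.957, 0.081, 0.28, -0.012]
contact_force: [1.4, -0.3, -0.4]
opening: 0.999
finger_force: 0.0
```

```bash
python3 - <<'E'
from h import *
print(r.get_state()['tool_pos'],r.get_state()['clock']);go(handle(0,140),0,40,110)
E
```

```text
[ 0.3693 -0.3368  0.2374] 0.725
TCP [0.5146 0.023  0.1985]
rel [ 153.3 -332.3  134.7] [-5.2 17.4  7.9]
```

move_arm(motion=[[24,-52,21,-1,4,2,0],[48,-104,42,-2,8,4,0],[72,-156,63,-3,12,6,0],[96,-208,85,-5,17,8,0],[120,-260,106,-5,17,8,0]])

```text
clock: 1.35
tool_pos: [0.4333, -0.2535, 0.3709]
eef_rot: [0.921, 0.01, 0.39, -0.024]
contact_force: [0.1, 0.0, 0.6]
opening: 1.001
finger_force: 0.0
```

```bash
python3 - <<'E'
from h import *
print(r.get_state()['tool_pos'],r.get_state()['clock']);go(handle(0,140),0,40,110)
E
```

```text
[ 0.4333 -0.2535  0.3709] 1.35
TCP [0.5146 0.023  0.1985]
rel [ -67.2 -266.8  192.6] [-3.   4.1 -0.1]
```

move_arm(motion=[[-13,-53,38,-1,1,0,0],[-26,-106,76,-2,2,0,0],[-40,-160,115,-3,4,0,0],[-54,-213,154,-3,4,0,0],[-67,-267,192,-3,4,0,0]])

```text
clock: 1.98
tool_pos: [0.4752, -0.1352, 0.4272]
eef_rot: [0.922, 0.007, 0.387, -0.013]
contact_force: [-0.4, -0.8, -0.1]
opening: 1.002
finger_force: 0.0
```

```bash
python3 - <<'E'
from h import *
s=r.get_state();print(s['tool_pos'],s['clock'],s['q'],s['qd']);go(handle(0,140),0,40,110)
E
```

```text
[ 0.4752 -0.1352  0.4272] 1.975 [ 1.4179  0.2021 -1.2232  2.2814 -0.9996  0.0433 -0.2937] [-0.5124 -0.4259  0.1589 -0.0182  0.0012  0.0004 -0.5509]
TCP [0.5146 0.023  0.1985]
rel [-135.4 -152.9  192.8] [-1.7  4.4  0.1]
```

```bash
cat > fit.py <<'E'
from h import *
import itertools
from scipy.optimize import least_squares
q0=np.array([1.18279924,.68991324,-.19450802,1.56621093,.15731117,.90251359,-.2150563]);p0=np.array([.2555978,-.56973333,.2379895]);r0=R.from_quat([.977830936,.209394311,-2.39219345e-4,-7.91632481e-4])
st=r.get_state(); D=[(q0,p0,r0),(st['q'],st['tool_pos'],R.from_quat(st['eef_rot']))]
ax='zyzyzyz'
def fk(q,sg,o1,o7,d):
    Rm=R.identity(); p=np.zeros(3); k=[0,d[0],0,d[1],0,d[2],0]
    for i in range(7):
        if k[i]: p=p+Rm.apply([0,0,k[i]])
        a=sg[i]*q[i]+(o1 if i==0 else o7 if i==6 else 0)
        Rm=Rm*R.from_euler(ax[i],a)
    return p+Rm.apply([0,0,d[3]]),Rm
if __name__=='__main__':
    out=[]
    for sg in itertools.product([1,-1],repeat=7):
        for a,b in [(0,0),(0,3.14),(3.14,0),(3.14,3.14),(0,1.57),(0,-1.57),(3.14,1.57),(3.14,-1.57)]:
            f=lambda v:np.concatenate([((fk(q,sg,v[0],v[1],v[2:])[1].inv()*Rm).as_rotvec()*.5).tolist()+(fk(q,sg,v[0],v[1],v[2:])[0]-p).tolist() for q,p,Rm in D])
            e0=f(np.array([a,b,.3,.3,.3,.2]))
            if abs(e0[6:9]).max()>.4: continue
            s=least_squares(f,[a,b,.3,.3,.3,.2]); out.append((s.cost,sg,s.x,s.fun))
    out.sort(key=lambda o:o[0])
    for o in out[:4]: print(o[0],o[1],o[2]); print(o[3])
E
timeout 400 python3 fit.py
```

```text
0.0002401380844675554 (-1, -1, -1, -1, -1, -1, -1) [ 3.0928 -1.6123  0.2987  0.5907  0.3236  0.319 ]
[-0.     -0.     -0.0037  0.01    0.0046 -0.0035  0.0174 -0.0001  0.0037
 -0.0015  0.0002  0.0035]
0.00024013808446757227 (-1, 1, -1, 1, -1, 1, -1) [-0.0488  1.5293  0.2987  0.5907  0.3236  0.319 ]
[-0.     -0.     -0.0037  0.01    0.0046 -0.0035  0.0174 -0.0001  0.0037
 -0.0015  0.0002  0.0035]
0.002041186447353453 (-1, -1, -1, -1, -1, -1, 1) [ 3.1037 -1.0943  0.2862  0.6035  0.3138  0.3249]
[-0.     -0.     -0.0422  0.0147  0.0063 -0.0061  0.0135  0.0004  0.0422
 -0.0026  0.0032  0.0061]
0.0020411864473534667 (-1, 1, -1, 1, -1, 1, 1) [-0.0379  2.0473  0.2862  0.6035  0.3138  0.3249]
[-0.     -0.     -0.0422  0.0147  0.0063 -0.0061  0.0135  0.0004  0.0422
 -0.0026  0.0032  0.0061]
```

```bash
cat > fit2.py <<'E'
from fit import *
sg=(-1,1,-1,1,-1,1,-1)
def fk2(q,v):
    # v: d1..d4, then xy offsets: before j2, j4, j6 , after-j4
    Rm=R.identity(); p=np.zeros(3)
    off={1:[v[4],v[5],v[0]],3:[v[6],v[7],v[1]],5:[v[8],v[9],v[2]],4:[v[10],0,0]}
    for i in range(7):
        if i in off: p=p+Rm.apply(off[i])
        Rm=Rm*R.from_euler(ax[i],sg[i]*q[i]+(np.pi/2 if i==6 else 0))
    return p+Rm.apply([0,0,v[3]]),Rm
if __name__=='__main__':
    for q,p,Rm in D: print('ori err deg',np.degrees((fk2(q,np.zeros(11))[1].inv()*Rm).as_rotvec()))
    for lam in(1e-3,1e-2,.05):
        f=lambda v:np.concatenate([np.concatenate([fk2(q,v)[0]-p for q,p,_ in D]),lam*v[4:],lam*(v[:4]-[.3,.45,.4,.3])])
        s=least_squares(f,[.3,.4,.4,.3]+[0]*7); print(lam,s.x,s.fun[:6])
E
python3 fit2.py
```

```text
ori err deg [-0.  0.  0.]
ori err deg [-0.  0. -0.]
0.001 [ 0.3461  0.5063  0.3576  0.2786  0.0088 -0.0393  0.0137 -0.0318  0.0115
  0.0223 -0.0303] [ 0.  0.  0.  0.  0. -0.]
0.01 [ 0.3461  0.5063  0.3576  0.2786  0.0088 -0.0392  0.0137 -0.0318  0.0115
  0.0223 -0.0303] [ 0.  0.  0.  0.  0. -0.]
0.05 [ 0.346   0.5062  0.3577  0.2785  0.0087 -0.0391  0.0135 -0.0317  0.0113
  0.0221 -0.0303] [ 0.0001  0.      0.0001  0.      0.     -0.0002]
```

```bash
cat > ik.py <<'E'
from fit2 import *
V=np.array([.3461,.5063,.3576,.2786,.0088,-.0393,.0137,-.0318,.0115,.0223,-.0303])
lo=np.array([-3.01,-.46,-1.47,.13,-1,.04,-2.66]);hi=np.array([3.01,2.08,1.51,2.56,4.14,2.09,2.66])
def ik(p,Rm,n=40,seed=0):
    g=np.random.default_rng(seed); out=[]
    for _ in range(n):
        s=least_squares(lambda q:np.r_[fk2(q,V)[0]-p,(fk2(q,V)[1].inv()*Rm).as_rotvec()*.3,1e-3*(q-(lo+hi)/2)/(hi-lo)],g.uniform(lo,hi),bounds=(lo,hi),max_nfev=60)
        e=np.abs(s.fun[:6]).max()
        if e<.002: out.append((np.min(np.minimum(s.x-lo,hi-s.x)),s.x))
    out.sort(key=lambda o:-o[0]); 
    u=[]
    for m,x in out:
        if all(np.abs(x-y[1]).max()>.5 for y in u): u.append((m,x))
    return u
def tcp(G,yaw,tilt,back=0):
    Rm=ori(yaw,tilt); return G+Rm.as_matrix()[:,2]*(.019-back/1e3),Rm
E
cat > t.py <<'E'
from ik import *
for n,G,y,t,b in [('pre',handle(0,140),0,40,110),('grasp0',handle(0,140),0,40,0),('grasp0 t50',handle(0,140),0,50,0),('q.7',handle(.7,140),30,40,0),('q1.2',handle(1.2,140),50,40,0),('stamp',cup(36,2,98),-5,40,0),('stamp+15',cup(36,2,98),15,35,0)]:
    for m,x in ik(*tcp(G,y,t,b),n=25)[:4]: print(n,round(m,2),x)
E
timeout 550 python3 t.py
```

```text
pre 0.0 [ 0.4902  0.9496 -1.2785  2.5598  2.2351  1.3814  2.4253]
grasp0 0.17 [ 0.1234  0.8946 -0.5961  2.3886  2.5866  1.1041  2.0446]
grasp0 0.11 [-0.2974  0.8604 -0.0178  2.454   2.8579  1.0418  1.5249]
grasp0 0.04 [-0.7153  1.0712  0.6358  2.5163  3.2462  1.1495  0.8804]
grasp0 t50 0.28 [ 0.1858  0.8376 -0.6579  2.282   2.3701  0.8259  2.2657]
grasp0 t50 0.21 [-0.1788  0.7718 -0.1516  2.3487  2.7274  0.7093  1.7383]
grasp0 t50 0.1 [-0.841   1.1693  0.9781  2.4606  3.6896  1.0665  0.4746]
q.7 0.01 [ 0.2358  0.8743 -0.4621  2.5542  3.2528  1.0001  2.0657]
q1.2 0.06 [ 0.0293  0.8496 -0.1765  2.5045  3.7316  0.9477  1.8644]
q1.2 0.03 [ 0.8012  1.3849 -1.4418  2.3373  2.2763  0.7412 -2.6263]
stamp 0.44 [-0.0893  0.9719 -0.3491  2.1218  2.5453  0.9399  1.9384]
stamp 0.37 [-0.498   1.0075  0.2379  2.1893  2.8656  0.8399  1.3027]
stamp 0.32 [-0.803   1.2311  0.7518  2.2406  3.2536  0.9166  0.6249]
stamp+15 0.36 [-0.095   0.9961 -0.1221  2.2045  3.1687  1.0089  1.6977]
stamp+15 0.3 [-0.4977  1.1238  0.475   2.2567  3.384   1.1996  1.1176]
stamp+15 0.27 [ 0.3454  1.1107 -0.7594  2.135   2.8666  0.9474  2.3949]
```

```bash
cat > t.py <<'E'
from ik import *
for n,G,y,t,b in [('pre',handle(0,140),0,55,60),('grasp0',handle(0,140),0,55,0),('q.5',handle(.5,140),10,55,0),('q.9',handle(.9,140),25,55,0),('q1.2',handle(1.2,140),40,55,0),('q1.3',handle(1.3,140),40,55,0),('out',handle(1.35,140),40,55,80),('stamp',cup(36,2,98),-5,45,0),('pad',np.array([.477,-.318,.09]),-20,60,0)]:
    for m,x in ik(*tcp(G,y,t,b),n=14)[:3]: print(n,round(m,2),x)
E
timeout 550 python3 t.py
```

```text
pre 0.25 [ 0.1646  0.6644 -0.629   2.3065  2.1748  0.6275  2.3697]
pre 0.06 [-0.9123  1.0833  1.1711  2.5049  3.9861  1.032   0.3325]
grasp0 0.33 [ 0.137   0.7937 -0.5739  2.2303  2.2757  0.661   2.3268]
grasp0 0.14 [-0.8779  1.2457  1.1402  2.4181  3.9198  1.1061  0.2646]
q.5 0.15 [ 0.1373  0.7595 -0.5461  2.4095  2.5623  0.6893  2.1734]
q.5 0.08 [-0.1974  0.7295 -0.0821  2.476   2.9931  0.6791  1.6491]
q.5 0.01 [-0.6319  0.8939  0.6082  2.5472  3.5892  0.9079  0.9706]
q.9 0.08 [ 0.0411  0.7362 -0.4174  2.4776  2.916   0.6484  2.0399]
q.9 0.02 [-0.304   0.7421  0.0783  2.5404  3.3638  0.7581  1.5342]
q1.2 0.09 [-0.1678  0.7273 -0.1243  2.4746  3.4408  0.6339  1.7377]
q1.2 0.02 [-0.6896  0.9309  0.7136  2.5389  3.9703  1.1035  1.1465]
q1.3 0.1 [-0.2027  0.7278 -0.1338  2.4635  3.396   0.6254  1.7411]
q1.3 0.03 [-0.738   0.9388  0.7275  2.5309  3.9556  1.0991  1.1085]
out 0.05 [ 0.0186  0.5478 -0.3966  2.5121  3.2344  0.4487  1.9079]
stamp 0.46 [-0.1985  0.9302 -0.1786  2.1009  2.5676  0.747   1.8326]
stamp 0.35 [-0.7794  1.1796  0.7487  2.2108  3.377   0.8104  0.5865]
stamp 0.29 [ 0.1677  1.0279 -0.7152  2.0406  2.3282  0.9544  2.3719]
pad 0.3 [ 0.6179  0.8398 -0.2474  2.2629  2.9063  0.4811  1.9599]
pad 0.24 [0.3373 0.8642 0.1712 2.3237 3.4375 0.5877 1.3436]
pad 0.15 [-0.1237  1.261   1.0227  2.3789  3.9942  1.1979  0.561 ]
```

```bash
cat > plan.py <<'E'
from ik import *
import sys
def path(qt,n,k=5):
    """rows: tool-relative shift/turn of model FK along joint-space line to qt"""
    st=r.get_state(); q=st['q']; p0,R0=fk2(q,V); print('clock',st['clock'],'q',q,'meas-fk mm',(st['tool_pos']-p0)*1e3)
    for i in range(1,n+1):
        p,Rm=fk2(q+(qt-q)*i/n,V)
        print(i,p.round(3),'fwd',Rm.as_matrix()[:,2].round(2),'row',(R0.inv().apply(p-p0)*1e3).round(0),(R0.inv()*Rm).as_rotvec(degrees=True).round(1))
E
python3 - <<'E'
from plan import *
path(np.array([.1,.64,-.5,2.3,2.3,.6,2.2]),12)
E
```

```text
clock 1.975 q [ 1.4179  0.2021 -1.2232  2.2814 -0.9996  0.0433 -0.2937] meas-fk mm [-0.0492 -0.0435 -0.0025]
1 [ 0.471 -0.102  0.402] fwd [ 0.67  0.12 -0.74] row [-20. -33.  16.] [  6.1  -2.  -28.3]
2 [ 0.461 -0.074  0.373] fwd [ 0.59  0.19 -0.78] row [-48. -60.  29.] [ 12.7  -2.8 -56.7]
3 [ 0.447 -0.056  0.342] fwd [ 0.51  0.23 -0.83] row [-81. -78.  42.] [ 19.7  -2.4 -85.1]
4 [ 0.432 -0.048  0.309] fwd [ 0.42  0.23 -0.88] row [-114.  -86.   54.] [  27.1   -0.7 -113.6]
5 [ 0.421 -0.049  0.279] fwd [ 0.34  0.19 -0.92] row [-144.  -85.   68.] [  35.     2.6 -142. ]
6 [ 0.418 -0.057  0.251] fwd [ 0.29  0.13 -0.95] row [-166.  -76.   85.] [  43.4    7.5 -170.3]
7 [ 0.424 -0.068  0.228] fwd [ 0.27  0.05 -0.96] row [-178.  -65.  105.] [-39.2 -11.  148.9]
8 [ 0.442 -0.076  0.21 ] fwd [ 0.29 -0.03 -0.96] row [-178.  -55.  130.] [-32.5 -13.  119.6]
9 [ 0.471 -0.078  0.197] fwd [ 0.35 -0.09 -0.93] row [-167.  -53.  160.] [-25.6 -13.8  90.3]
10 [ 0.507 -0.066  0.19 ] fwd [ 0.43 -0.12 -0.89] row [-147.  -64.  191.] [-18.3 -13.3  61. ]
11 [ 0.546 -0.038  0.185] fwd [ 0.53 -0.09 -0.85] row [-123.  -91.  223.] [-10.6 -11.4  31.9]
12 [0.581 0.008 0.183] fwd [ 0.61 -0.02 -0.79] row [-100. -136.  250.] [-2.8 -7.8  3.2]
```

```bash
sed -i 's/return R.from_matrix(np.c_\[x,y,z\])/return R.from_matrix(np.c_[-x,-y,z])/' h.py
cat >> ik.py <<'E'
def iknear(p,Rm,q0,w=1e-2):
    s=least_squares(lambda q:np.r_[fk2(q,V)[0]-p,(fk2(q,V)[1].inv()*Rm).as_rotvec()*.3,w*(q-q0)],np.clip(q0,lo+.01,hi-.01),bounds=(lo,hi)); return s.x,np.abs(s.fun[:6]).max()
E
python3 - <<'E'
from plan import *
qt,e=iknear(np.array([.49,.01,.24]),ori(0,58),np.array([.1,.6,-.5,2.3,2.3,.6,-.94])); print(qt,e)
path(qt,18)
E
```

```text
[ 0.007   0.3868 -0.3982  2.4345  2.1211  0.3729 -0.8174] 0.00046759009266119354
clock 1.975 q [ 1.4179  0.2021 -1.2232  2.2814 -0.9996  0.0433 -0.2937] meas-fk mm [-0.0492 -0.0435 -0.0025]
1 [ 0.472 -0.114  0.411] fwd [ 0.69  0.07 -0.72] row [-13. -21.   9.] [ 2.7 -1.8 -9.2]
2 [ 0.466 -0.094  0.395] fwd [ 0.65  0.11 -0.75] row [-29. -41.  18.] [  5.5  -3.7 -18.5]
3 [ 0.459 -0.077  0.377] fwd [ 0.61  0.14 -0.78] row [-47. -58.  25.] [  8.2  -5.5 -27.9]
4 [ 0.45  -0.063  0.359] fwd [ 0.57  0.16 -0.81] row [-66. -71.  31.] [ 10.8  -7.2 -37.3]
5 [ 0.44  -0.052  0.342] fwd [ 0.53  0.17 -0.83] row [-86. -82.  37.] [ 13.3  -8.9 -46.8]
6 [ 0.43  -0.045  0.324] fwd [ 0.48  0.17 -0.86] row [-105.  -89.   43.] [ 15.7 -10.5 -56.5]
7 [ 0.422 -0.04   0.308] fwd [ 0.44  0.16 -0.88] row [-122.  -94.   48.] [ 17.9 -12.  -66.2]
8 [ 0.415 -0.039  0.293] fwd [ 0.41  0.14 -0.9 ] row [-138.  -95.   53.] [ 19.9 -13.3 -76. ]
9 [ 0.41  -0.039  0.28 ] fwd [ 0.38  0.11 -0.92] row [-151.  -94.   59.] [ 21.6 -14.3 -85.9]
10 [ 0.408 -0.041  0.268] fwd [ 0.36  0.08 -0.93] row [-160.  -92.   66.] [ 23.1 -15.1 -96. ]
11 [ 0.41  -0.044  0.259] fwd [ 0.35  0.05 -0.93] row [-166.  -90.   74.] [  24.2  -15.6 -106.1]
12 [ 0.415 -0.045  0.251] fwd [ 0.36  0.02 -0.93] row [-168.  -88.   83.] [  25.   -15.7 -116.3]
13 [ 0.423 -0.045  0.245] fwd [ 0.37 -0.01 -0.93] row [-166.  -87.   92.] [  25.4  -15.2 -126.7]
14 [ 0.433 -0.043  0.242] fwd [ 0.39 -0.03 -0.92] row [-162.  -90.  103.] [  25.5  -14.3 -137. ]
15 [ 0.447 -0.037  0.239] fwd [ 0.43 -0.04 -0.9 ] row [-154.  -96.  114.] [  25.1  -12.6 -147.5]
16 [ 0.461 -0.026  0.239] fwd [ 0.46 -0.04 -0.89] row [-144. -106.  125.] [  24.2  -10.2 -157.9]
17 [ 0.476 -0.011  0.239] fwd [ 0.5  -0.03 -0.87] row [-134. -121.  136.] [  22.9   -6.9 -168.2]
18 [0.49 0.01 0.24] fwd [ 0.53  0.   -0.85] row [-123. -141.  146.] [  21.1   -2.5 -178.4]
```

move_arm(motion=[[-13,-21,9,2.7,-1.8,-9,0],[-29,-41,18,5.5,-3.7,-18.5,0],[-47,-58,25,8,-5.5,-28,0],[-66,-71,31,11,-7,-37,0],[-86,-82,37,13,-9,-47,0]])

```text
clock: 2.6
tool_pos: [0.439, -0.0528, 0.3404]
eef_rot: [0.861, 0.419, 0.285, 0.041]
contact_force: [-0.0, 0.1, -0.1]
opening: 1.0
finger_force: 0.0
```

```bash
python3 - <<'E'
from plan import *
path(np.array([0.007,.3868,-.3982,2.4345,2.1211,.3729,-.8174]),13)
E
```

```text
clock 2.6 q [ 0.915   0.2412 -0.8615  2.3658 -0.558   0.0917 -0.0048] meas-fk mm [-4.5148  0.9554  6.8503]
1 [ 0.432 -0.039  0.318] fwd [ 0.48  0.18 -0.86] row [ -2. -22.   9.] [ 3.  -1.1 -9.6]
2 [ 0.42  -0.03   0.302] fwd [ 0.43  0.19 -0.88] row [ -8. -41.  18.] [  5.8  -2.3 -19.3]
3 [ 0.409 -0.025  0.287] fwd [ 0.39  0.17 -0.91] row [-16. -57.  25.] [  8.4  -3.6 -29.1]
4 [ 0.4   -0.024  0.273] fwd [ 0.35  0.15 -0.93] row [-26. -68.  32.] [ 10.6  -5.1 -39. ]
5 [ 0.394 -0.026  0.261] fwd [ 0.32  0.12 -0.94] row [-36. -75.  39.] [ 12.4  -6.6 -48.9]
6 [ 0.393 -0.03   0.251] fwd [ 0.31  0.08 -0.95] row [-45. -76.  46.] [ 13.6  -8.1 -59. ]
7 [ 0.396 -0.035  0.243] fwd [ 0.31  0.04 -0.95] row [-51. -73.  54.] [ 14.4  -9.5 -69.1]
8 [ 0.404 -0.039  0.238] fwd [ 0.32 -0.   -0.95] row [-52. -67.  62.] [ 14.5 -10.8 -79.3]
9 [ 0.417 -0.04   0.234] fwd [ 0.35 -0.03 -0.94] row [-48. -58.  71.] [ 14.  -11.8 -89.5]
10 [ 0.433 -0.037  0.233] fwd [ 0.39 -0.05 -0.92] row [-38. -49.  81.] [ 12.9 -12.4 -99.8]
11 [ 0.451 -0.028  0.234] fwd [ 0.44 -0.05 -0.9 ] row [-22. -42.  91.] [  11.   -12.5 -110.1]
12 [ 0.471 -0.013  0.236] fwd [ 0.48 -0.04 -0.87] row [ -0. -37. 102.] [   8.4  -12.1 -120.4]
13 [0.49 0.01 0.24] fwd [ 0.53  0.   -0.85] row [ 27. -38. 113.] [   5.1  -10.9 -130.6]
```

move_arm(motion=[[-2,-22,9,3,-1,-9.6,0],[-8,-41,18,6,-2.3,-19,0],[-16,-57,25,8.4,-3.6,-29,0],[-26,-68,32,10.6,-5,-39,0],[-36,-75,39,12.4,-6.6,-49,0]])

```text
clock: 3.22
tool_pos: [0.39, -0.0243, 0.2686]
eef_rot: [0.624, 0.762, 0.148, 0.088]
contact_force: [-0.3, 0.1, -0.7]
opening: 1.0
finger_force: 0.0
```

```bash
cat > /tmp/a.py <<'E'
from fit2 import *
import json,os
st=r.get_state(); D+= [(np.array([0.915,.2412,-.8615,2.3658,-.558,.0917,-.0048]),np.array([.439,-.0528,.3404]),None),(np.array([1.4179,.2021,-1.2232,2.2814,-.9996,.0433,-.2937]),np.array([.4752,-.1352,.4272]),None)]
f=lambda v:np.concatenate([np.concatenate([fk2(q,v)[0]-p for q,p,_ in D]),1e-3*v[4:]])
s=least_squares(f,[.3,.4,.4,.3]+[0]*7); print(s.x.tolist(),s.fun[:12])
import re; t=open('ik.py').read(); t=re.sub(r'V=np.array\(.*\)','V=np.array(%s)'%s.x.round(5).tolist(),t); open('ik.py','w').write(t)
E
PYTHONPATH=. python3 /tmp/a.py; python3 - <<'E'
from plan import *
path(np.array([0.007,.3868,-.3982,2.4345,2.1211,.3729,-.8174]),9)
E
```

```text
clock 3.225 q [ 0.3633  0.2805 -0.4048  2.4432 -0.035   0.1104  0.2232] meas-fk mm [-6.8682  2.4139 15.7814]
1 [ 0.386 -0.023  0.243] fwd [ 0.28  0.1  -0.95] row [  5. -12.   6.] [ 2.5 -0.4 -9. ]
2 [ 0.38  -0.025  0.235] fwd [ 0.26  0.07 -0.96] row [  5. -22.  12.] [  4.6  -1.3 -18. ]
3 [ 0.379 -0.029  0.228] fwd [ 0.25  0.03 -0.97] row [ -0. -25.  17.] [  6.1  -2.8 -26.9]
4 [ 0.385 -0.035  0.224] fwd [ 0.26 -0.01 -0.97] row [ -7. -22.  22.] [  6.9  -4.8 -35.9]
5 [ 0.397 -0.039  0.223] fwd [ 0.29 -0.05 -0.96] row [-13. -12.  27.] [  6.9  -7.1 -44.9]
6 [ 0.416 -0.038  0.224] fwd [ 0.34 -0.07 -0.94] row [-17.   6.  32.] [  5.8  -9.5 -53.8]
7 [ 0.439 -0.031  0.227] fwd [ 0.4  -0.07 -0.91] row [-14.  30.  37.] [  3.7 -11.9 -62.7]
8 [ 0.465 -0.015  0.232] fwd [ 0.47 -0.05 -0.88] row [-4. 58. 42.] [  0.5 -14.  -71.4]
9 [0.49 0.01 0.24] fwd [ 0.53  0.   -0.85] row [16. 88. 46.] [ -3.8 -15.6 -80. ]Traceback (most recent call last):
  File "/tmp/a.py", line 1, in <module>
    from fit2 import *
  File "fit2.py", line 1, in <module>
    from fit import *
  File "fit.py", line 1, in <module>
    from h import *
  File "h.py", line 1, in <module>
    import numpy as np, cv2
ModuleNotFoundError: No module named 'cv2'
```

move_arm(motion=[[5,-12,6,2.5,-0.4,-9,0],[5,-22,12,4.6,-1.3,-18,0],[0,-25,17,6,-2.8,-27,0],[-7,-22,22,7,-4.8,-36,0],[-13,-12,27,7,-7,-45,0]])

```text
clock: 3.85
tool_pos: [0.3913, -0.0359, 0.2409]
eef_rot: [0.298, 0.943, 0.02, 0.145]
contact_force: [0.7, 0.5, -0.3]
opening: 0.999
finger_force: 0.0
```

```bash
cp /tmp/a.py refit.py; sed -i "s/None),(np.array(\[1.4179/None),(np.array([.3633,.2805,-.4048,2.4432,-.035,.1104,.2232]),np.array([.39,-.0243,.2686]),None),(np.array([1.4179/" refit.py; python3 refit.py; python3 - <<'E'
from plan import *
qt,e=iknear(np.array([.50,.012,.22]),ori(0,56),np.array([.1,.5,-.5,2.3,2.3,.5,-.94])); print(qt,e)
path(qt,6)
E
```

```text
[0.3470709813421624, 0.5633907106539313, 0.3448548201942663, 0.326118298530721, -8.831299046935248e-05, -0.018856922258800205, 9.543979611321973e-05, -0.026892176247007925, -0.00011510500074621982, -0.00034666550542079063, 0.00013043528929393422] [ 0.  0. -0. -0.  0.  0.  0.  0.  0. -0. -0. -0.]
[ 0.1681  0.555  -0.5467  2.5046  2.3845  0.6056 -1.008 ] 0.00024625124153872263
clock 3.85 q [-0.1752  0.337   0.124   2.486   0.6501  0.0424  0.2495] meas-fk mm [-0.0049 -0.0048 -0.0047]
1 [ 0.371 -0.043  0.223] fwd [ 0.21 -0.09 -0.97] row [ 16. -19.  12.] [ 4.6  2.7 -6.9]
2 [ 0.369 -0.055  0.211] fwd [ 0.18 -0.15 -0.97] row [ 14. -32.  23.] [  8.    2.5 -13.7]
3 [ 0.385 -0.063  0.205] fwd [ 0.22 -0.19 -0.96] row [ -1. -30.  34.] [  9.1  -0.2 -20.2]
4 [ 0.417 -0.058  0.203] fwd [ 0.31 -0.19 -0.93] row [-23.  -9.  44.] [  7.2  -4.9 -26.1]
5 [ 0.459 -0.034  0.207] fwd [ 0.43 -0.13 -0.89] row [-43.  35.  51.] [  1.5 -10.4 -30.8]
6 [0.5   0.012 0.22 ] fwd [ 0.56 -0.   -0.83] row [-52.  97.  49.] [ -7.9 -15.9 -33.9]
```

```bash
cat > t.py <<'E'
from plan import *
g=np.array([.1,.65,-.5,2.35,2.4,.7,-1.0])
for n,G,y,t,b in [('pre',handle(0,140),0,55,60),('grasp0',handle(0,140),0,55,0),('q.5',handle(.5,140),10,55,0),('q.9',handle(.9,140),25,55,0),('q1.2',handle(1.2,140),40,55,0),('q1.3',handle(1.3,140),40,55,0),('q1.3/60',handle(1.3,140),40,62,0),('out',handle(1.35,140),40,55,80),('stamp',cup(36,2,98),-5,45,0),('pad',np.array([.477,-.318,.09]),-20,60,0)]:
    p,Rm=tcp(G,y,t,b); x,e=iknear(p,Rm,g,.003); print(n,round(e,4),x,'margin',np.minimum(x-lo,hi-x).min().round(2))
x,e=iknear(np.array([.50,.012,.22]),ori(0,56),g,.003);path(x,8)
E
python3 t.py
```

```text
pre 0.0 [ 0.1348  0.7102 -0.5126  2.3939  2.4332  0.6742 -1.0056] margin 0.17
grasp0 0.0 [ 0.1382  0.8406 -0.5002  2.3197  2.4859  0.7267 -1.0004] margin 0.24
q.5 0.0 [ 0.2179  0.8585 -0.5722  2.4771  2.6611  0.8231 -0.9826] margin 0.08
q.9 0.0 [ 0.2581  0.8704 -0.6144  2.5042  2.8104  0.764  -0.8505] margin 0.06
q1.2 0.0 [ 0.2783  0.8714 -0.6431  2.4356  2.9242  0.5882 -0.7026] margin 0.12
q1.3 0.0 [ 0.2338  0.8704 -0.6401  2.4289  2.8972  0.5997 -0.7155] margin 0.13
q1.3/60 0.0 [ 0.1432  0.7977 -0.5439  2.3488  2.7674  0.3951 -0.6649] margin 0.21
out 0.0 [ 0.3337  0.6942 -0.7121  2.483   2.8764  0.466  -0.7326] margin 0.08
stamp 0.0 [ 0.0524  1.0183 -0.4806  2.1708  2.5288  0.9613 -1.0916] margin 0.39
pad 0.0 [ 0.8263  0.9149 -0.4246  2.2794  2.7839  0.5572 -0.9185] margin 0.28
clock 3.85 q [-0.1752  0.337   0.124   2.486   0.6501  0.0424  0.2495] meas-fk mm [-0.0049 -0.0048 -0.0047]
1 [ 0.375 -0.041  0.227] fwd [ 0.22 -0.08 -0.97] row [ 14. -15.   9.] [ 3.5  2.2 -5.1]
2 [ 0.368 -0.049  0.216] fwd [ 0.19 -0.12 -0.97] row [ 17. -27.  17.] [  6.6   2.8 -10.2]
3 [ 0.371 -0.059  0.21 ] fwd [ 0.19 -0.17 -0.97] row [ 11. -34.  25.] [  8.6   1.9 -15.3]
4 [ 0.385 -0.064  0.206] fwd [ 0.22 -0.2  -0.96] row [ -2. -31.  33.] [  9.2  -0.4 -20.2]
5 [ 0.408 -0.062  0.204] fwd [ 0.29 -0.2  -0.94] row [-18. -17.  42.] [  8.   -3.7 -24.6]
6 [ 0.438 -0.049  0.205] fwd [ 0.37 -0.17 -0.91] row [-35.  10.  48.] [  4.8  -7.8 -28.5]
7 [ 0.47  -0.025  0.21 ] fwd [ 0.47 -0.11 -0.88] row [-47.  49.  52.] [ -0.5 -12.  -31.7]
8 [0.5   0.012 0.22 ] fwd [ 0.56 -0.   -0.83] row [-52.  97.  49.] [ -7.9 -16.  -33.9]
```

All targets are feasible. I'll follow this path.

move_arm(motion=[[14,-15,9,3.5,2.2,-5,0],[17,-27,17,6.6,2.8,-10,0],[11,-34,25,8.6,1.9,-15,0],[-2,-31,33,9.2,-0.4,-20,0],[-18,-17,42,8,-3.7,-24.6,0]])

```text
clock: 4.47
tool_pos: [0.3745, -0.0666, 0.2037]
eef_rot: [0.143, 0.98, -0.088, 0.108]
contact_force: [-1.0, -0.6, 0.2]
opening: 0.996
finger_force: 0.0
```

```bash
python3 - <<'E'
from plan import *
g=np.array([.1,.65,-.5,2.35,2.4,.7,-1.0])
x,e=iknear(np.array([.50,.012,.22]),ori(0,56),g,.003);path(x,4)
E
```

```text
clock 4.475 q [-0.2599  0.4557  0.1753  2.5058  1.4462  0.1481 -0.2603] meas-fk mm [ 0.0947 -0.0235  0.0238]
1 [ 0.388 -0.07   0.196] fwd [ 0.22 -0.23 -0.95] row [-11.   2.  10.] [ 0.9 -2.1 -5. ]
2 [ 0.417 -0.06   0.194] fwd [ 0.3  -0.21 -0.93] row [-36.  20.  16.] [-0.9 -6.8 -9.2]
3 [ 0.458 -0.033  0.2  ] fwd [ 0.42 -0.13 -0.9 ] row [-68.  57.  12.] [ -6.  -13.5 -11.9]
4 [0.5   0.012 0.22 ] fwd [ 0.56 -0.   -0.83] row [-101.  109.   -8.] [-14.6 -21.2 -12.9]
```

move_arm(motion=[[-11,2,10,1,-2,-5,0],[-36,20,16,-1,-7,-9,0],[-68,57,12,-6,-13.5,-12,0],[-101,109,-8,-14.6,-21.2,-13,0],[-101,109,-8,-14.6,-21.2,-13,0]])

```text
clock: 5.1
tool_pos: [0.501, 0.0122, 0.2205]
eef_rot: [0.0, 0.956, 0.003, 0.293]
contact_force: [-0.2, -0.8, 0.3]
opening: 0.996
finger_force: 0.0
```

```bash
python3 - <<'E'
from plan import *
print(r.get_state()['q']); print(r.get_state()['tool_pos'])
snap('wrist','w1.png'); go(handle(0,140),0,55,60)
E
```

```text
[ 0.1522  0.5504 -0.5135  2.5056  2.4271  0.5928 -1.045 ]
[0.501  0.0122 0.2205]
TCP [0.5608 0.023  0.1736]
rel [-24.9  12.3  72.4] [ 0.1 -1.1 -0.1]
```

View pics/w1.png

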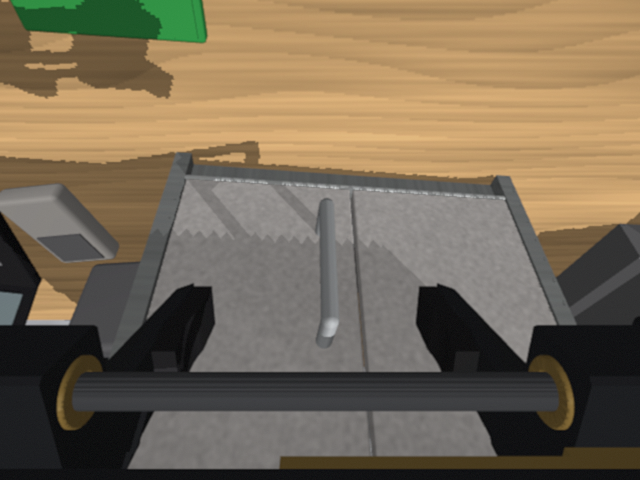

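The wrist view shows the handle bar from (326,205) to (327,335), midway between the open fingers. The seam between the panels is to its left at x≈355. I'll measure the bar here and compare it with the estimate.

```bash
python3 - <<'E'
from plan import *
s=snap('wrist')
for v in (215,240,270,300,320): p=pt(s,int(326+(v-205)*.02),v,1); print(v,p,tocup(p))
print(pt(s,250,280),tocup(pt(s,250,280)),tocup(pt(s,400,250)))
T=np.linalg.inv(s['world_to_cam']); st=r.get_state(); R0=R.from_quat(st['eef_rot']); print('cam in tool',R0.inv().apply(T[:3,3]-st['tool_pos']))
go(handle(0,140),0,55,40);go(handle(0,140),0,55,0)
E
```

```text
215 [0.5777 0.0192 0.1034] [-56.2219 -34.4608 103.3547]
240 [0.5776 0.0187 0.1277] [-56.2076 -34.9776 127.7195]
270 [0.5777 0.0188 0.1539] [-56.1879 -34.8237 153.879 ]
300 [0.5781 0.0183 0.177 ] [-55.6778 -35.2917 177.0224]
320 [0.5778 0.0186 0.1915] [-56.0609 -35.0213 191.4628]
[ 0.6119 -0.0413  0.1417] [-16.3037 -91.2786 141.7054] [-15.822   36.0316 104.3299]
cam in tool [ 0.0821  0.0001 -0.1464]
TCP [0.5723 0.023  0.1572]
rel [-26.   13.2  92.4] [-0.  -1.2 -0.1]
TCP [0.5952 0.023  0.1244]
rel [-26.8  13.2 132.4] [-0.  -1.2 -0.1]
```

move_arm(motion=[[-26,8,35,0,-1,0,0],[-26,8,70,0,-1,0,0],[-26,8,105,0,-1,0,0],[-26,8,132,0,-1,0,0],[-26,8,132,0,-1,0,0.5]], newtons=25)

```text
clock: 5.82
tool_pos: [0.5947, 0.0183, 0.1233]
eef_rot: [0.0, 0.954, -0.0, 0.299]
contact_force: [-1.0, -0.5, -0.3]
opening: 0.912
finger_force: 0.0
```

move_arm(motion=[[0,0,0,0,0,0,1],[0,0,0,0,0,0,1],[0,0,0,0,0,0,1],[0,0,0,0,0,0,1]], newtons=25)

```text
clock: 6.32
tool_pos: [0.5953, 0.0192, 0.1258]
eef_rot: [0.0, 0.954, 0.001, 0.301]
contact_force: [-0.3, 0.4, -0.4]
opening: 0.453
finger_force: 0.0
```

```bash
sed -i 's/O=np.array(\[.637,.048,0\])/O=np.array([.6366,.0437,0])/' h.py
cat > pull.py <<'E'
from plan import *
def pull(seq):
    st=r.get_state(); R0=R.from_quat(st['eef_rot']); print(st['clock'],st['q'],'margin',np.minimum(st['q']-lo,hi-st['q']).min().round(2))
    G=st['tool_pos']-R0.as_matrix()[:,2]*.019; print('grasp cup',tocup(G))
    for q,yaw,tilt in seq:
        p,Rm=tcp(handle(q,G[2]*1e3),yaw,tilt); print(q,'row',*rel(p,Rm))
E
python3 - <<'E'
from pull import *
pull([(0.15,2,55),(.3,5,55),(.42,8,55),(.55,12,55),(.7,17,55)])
E
```

```text
6.325 [ 0.136   0.8335 -0.479   2.321   2.511   0.712  -1.0204] margin 0.24
grasp cup [-49.5397 -29.542  141.3188]
0.15 row [ 16.2  -3.5 -11.4] [-1.1  0.  -1.7]
0.3 row [ 30.4  -2.2 -21.3] [-2.8  0.  -4.1]
0.42 row [ 40.5   2.  -28.3] [-4.5  0.  -6.6]
0.55 row [ 49.8   9.6 -34.9] [-6.8  0.  -9.9]
0.7 row [ 58.5  22.2 -40.9] [ -9.7   0.  -14. ]
```

move_arm(motion=[[0,0,0,0,0,0,1],[0,0,0,0,0,0,1],[0,0,0,0,0,0,1],[0,0,0,0,0,0,1],[0,0,0,0,0,0,1]], newtons=25)

```text
clock: 6.95
tool_pos: [0.5953, 0.0222, 0.1253]
eef_rot: [-0.002, 0.954, 0.003, 0.3]
contact_force: [1.2, 4.4, -1.4]
opening: 0.12
finger_force: 25.0
```

move_arm(motion=[[8,-2,-6,-0.5,0,-1,1],[16,-3.5,-11.5,-1,0,-2,1],[23,-3,-16,-2,0,-3,1],[30,-2,-21,-3,0,-4,1],[36,0,-25,-3.5,0,-5,1]])

```text
clock: 7.58
tool_pos: [0.5541, 0.0213, 0.1254]
eef_rot: [-0.051, 0.952, 0.018, 0.302]
contact_force: [10.0, 5.5, -10.5]
opening: 0.124
finger_force: 25.0
```

```bash
python3 - <<'E'
from pull import *
pull([(.45,9,55),(.55,12,55),(.65,15,55),(.75,19,55),(.85,23,55)])
E
```

```text
7.575 [ 0.1958  0.8476 -0.533   2.442   2.6413  0.7991 -1.0278] margin 0.12
grasp cup [-90.6312 -32.6226 140.8988]
0.45 row [ 8.9  2.5 -6.2] [-1.4  0.2 -2.4]
0.55 row [ 15.3   9.5 -10.7] [-3.1  0.3 -4.8]
0.65 row [ 20.6  18.2 -14.4] [-4.8  0.3 -7.3]
0.75 row [ 24.7  28.5 -17.3] [ -7.1   0.3 -10.6]
0.85 row [ 27.6  40.3 -19.2] [ -9.4   0.3 -13.8]
```

move_arm(motion=[[5,1,-3,-0.7,0,-1.2,1],[9,2.5,-6,-1.4,0,-2.4,1],[12,6,-8.5,-2.3,0,-3.6,1],[15.5,9.5,-10.5,-3,0,-5,1],[18,14,-12.5,-4,0,-6,1]])

```text
clock: 8.2
tool_pos: [0.5326, 0.0328, 0.1255]
eef_rot: [-0.111, 0.946, 0.035, 0.302]
contact_force: [13.5, 5.8, -15.0]
opening: 0.122
finger_force: 25.0
```

```bash
python3 - <<'E'
from pull import *
print(r.get_state()['contact_force'],r.get_state()['finger_force'])
pull([(.65,15,55),(.75,19,56),(.85,23,57),(.95,27,58),(1.05,31,59)])
E
```

```text
[ 13.4769   5.7648 -14.9805] 24.998774975538254
8.2 [ 0.2276  0.8582 -0.5559  2.4965  2.7401  0.8202 -0.9843] margin 0.06
grasp cup [-112.8492  -24.6213  140.9651]
0.65 row [ 3.7  5.1 -2.5] [-0.9  0.4 -1.3]
0.75 row [ 7.  16.  -4.6] [-3.2  1.4 -4.6]
0.85 row [ 8.9 28.  -5.8] [-5.4  2.4 -8. ]
0.95 row [ 9.4 41.1 -5.9] [ -7.6   3.4 -11.3]
1.05 row [ 8.6 55.2 -5.1] [ -9.7   4.4 -14.8]
```

move_arm(motion=[[5,5,-1,-0.9,0.4,-1.3,1],[7.5,10,-1.5,-2,0.9,-3,1],[9,16,-2,-3.2,1.4,-4.6,1],[10,22,-2.5,-4.3,1.9,-6.3,1],[10.5,28,-3,-5.4,2.4,-8,1]])

```text
clock: 8.82
tool_pos: [0.5175, 0.0548, 0.1247]
eef_rot: [-0.19, 0.939, 0.053, 0.282]
contact_force: [3.8, -4.5, 13.2]
opening: 0.125
finger_force: 25.0
```

```bash
python3 - <<'E'
from pull import *
print(r.get_state()['contact_force'],r.get_state()['finger_force'])
pull([(.85,23,57),(.95,27,58),(1.05,31,59),(1.15,35,59),(1.25,38,59)])
E
```

```text
[ 3.8416 -4.5323 13.1727] 24.98038060963154
8.825 [ 0.2333  0.839  -0.5518  2.4851  2.8116  0.7083 -0.8934] margin 0.07
grasp cup [-128.7989   -5.4763  140.5464]
0.85 row [ 0.5  3.3 -0.3] [-0.5  0.3  0. ]
0.95 row [-0.9 16.3  0.7] [-2.6  1.3 -3.3]
1.05 row [-3.7 30.   2.7] [-4.7  2.3 -6.7]
1.15 row [-8.4 44.2  5.6] [ -6.9   2.3 -10.1]
1.25 row [-14.7  58.7   9.6] [ -8.5   2.2 -12.7]
```

move_arm(motion=[[-0.5,8,-1,-1.2,0.6,-1.5,1],[-1.5,15,-0.5,-2.4,1.2,-3,1],[-3,22,0.5,-3.5,1.7,-5,1],[-4.5,29,1.5,-4.7,2.3,-6.7,1],[-6.5,36,3,-5.8,2.3,-8.4,1]])

```text
clock: 9.45
tool_pos: [0.5094, 0.0909, 0.1243]
eef_rot: [-0.273, 0.925, 0.077, 0.254]
contact_force: [5.2, -1.0, 5.6]
opening: 0.125
finger_force: 25.0
```

```bash
python3 - <<'E'
from pull import *
print(r.get_state()['contact_force'],r.get_state()['finger_force'])
pull([(1.1,34,59),(1.15,35,59),(1.2,37,59),(1.25,38,59),(1.3,40,59)])
E
```

```text
[ 5.2341 -1.0316  5.6468] 25.010574739426374
9.45 [ 0.2075  0.8143 -0.5453  2.4286  2.861   0.5389 -0.8069] margin 0.13
grasp cup [-138.7416   28.4364  140.6055]
1.1 row [-0.6  0.6  0.3] [-0.4 -0.2 -1. ]
1.15 row [-4.3  7.   2.5] [-0.9 -0.2 -1.8]
1.2 row [-8.3 13.6  5. ] [-1.9 -0.2 -3.6]
1.25 row [-12.7  20.    7.6] [-2.4 -0.2 -4.4]
1.3 row [-17.5  26.5  10.5] [-3.5 -0.2 -6.1]
```

move_arm(motion=[[-2.5,4,1.5,-0.6,-0.2,-1.2,1],[-4.5,7,2.5,-1,-0.2,-2,1],[-8.5,13.5,5,-2,-0.2,-3.6,1],[-12.5,20,7.5,-2.5,-0.2,-4.5,1],[-17,26,10,-3.5,-0.2,-6,1]])

```text
clock: 10.07
tool_pos: [0.5112, 0.1239, 0.1243]
eef_rot: [-0.329, 0.906, 0.093, 0.251]
contact_force: [5.5, -1.8, 3.4]
opening: 0.13
finger_force: 25.0
```

move_arm(motion=[[0,0,0,0,0,0,0.68],[0,0,0,0,0,0,0.68],[0,0,0,0,0,0,0.68],[0,0,0,0,0,0,0.68]])

```text
clock: 10.58
tool_pos: [0.5058, 0.1239, 0.1223]
eef_rot: [-0.33, 0.907, 0.095, 0.246]
contact_force: [-0.1, 0.4, 0.3]
opening: 0.319
finger_force: 0.2
```

```bash
python3 - <<'E'
from pull import *
print(r.get_state()['contact_force'],r.get_state()['finger_force'])
pull([(1.4,40,59)])
s=snap('top'); a=s['frame'][80:240,170:330,::-1]; s2=snap('wrist'); b=cv2.resize(s2['frame'][:,:,::-1],(480,360))
im=np.zeros((480,800,3),np.uint8); im[:320,:320]=cv2.resize(a,(320,320)); im[:360,320:]=b; cv2.imwrite('pics/d1.png',im)
E
```

```text
[-0.0829  0.3766  0.3117] 0.17056081909686327
10.575 [ 0.1765  0.8188 -0.5537  2.3946  2.899   0.4695 -0.76  ] margin 0.17
grasp cup [-144.5796   60.0404  138.6654]
1.4 row [-16.3   7.    9.6] [ 0.5 -0.5 -0.2]
```

View pics/d1.png

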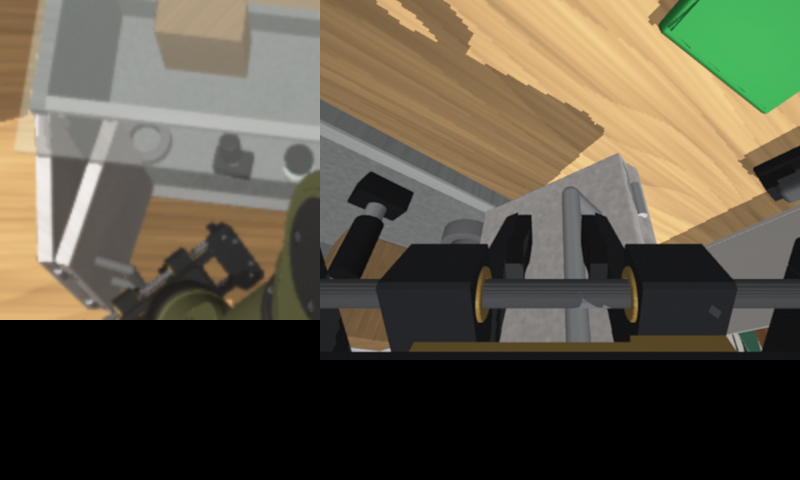

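Door folded well back in the left crop. In the wrist view the bar at (575,270) is still between the loosened fingers, against the left one. I'll back out along the tool axis.

move_arm(motion=[[0,6,0,0,0,0,0.64],[0,6,-15,0,0,0,0.64],[0,6,-35,0,0,0,0.64],[0,2,-55,0,0,0,0.64],[0,0,-75,0,0,0,0.64]])

```text
clock: 11.3
tool_pos: [0.477, 0.0985, 0.1883]
eef_rot: [-0.33, 0.907, 0.094, 0.246]
contact_force: [-0.4, -0.0, 1.2]
opening: 0.357
finger_force: 0.0
```

```bash
python3 - <<'E'
from pull import *
st=r.get_state();print(st['contact_force'],st['tool_pos'],st['q'])
s=snap('top'); np.savez('top1.npz',**s); sc=snap('scene'); np.savez('scene1.npz',**sc); a=s['frame'][90:240,180:340,::-1];b=sc['frame'][245:345,300:400,::-1]
im=np.zeros((450,800,3),np.uint8); im[:450,:480]=cv2.resize(a,(480,450),interpolation=cv2.INTER_CUBIC); im[:320,480:]=cv2.resize(b,(320,320),interpolation=cv2.INTER_CUBIC); cv2.imwrite('pics/d2.png',im)
E
```

```text
[-0.3947 -0.0365  1.2277] [0.477  0.0985 0.1883] [ 0.2805  0.6421 -0.6072  2.4318  2.9132  0.3161 -0.7829]
```

View pics/d2.png

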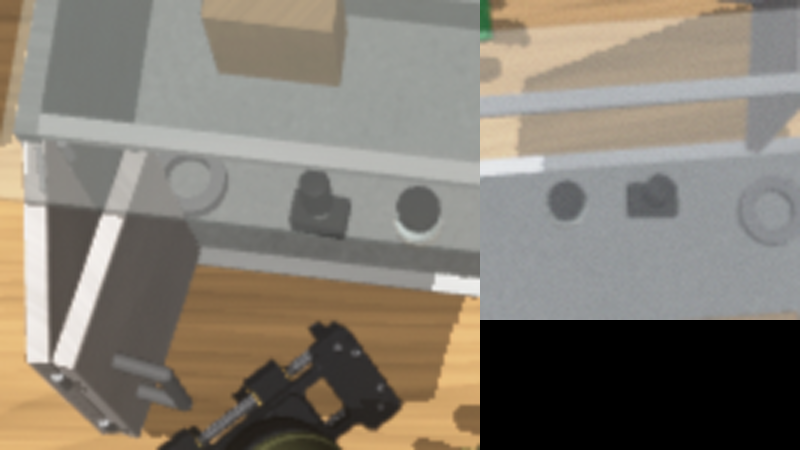

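The door has folded to its stop and the gripper is clear of the handle. The stamp's grip top is at top ≈(285,152) and scene ≈(356.6,303.8). The jar is to its right, the tape to its left. I'll triangulate the stamp and plan the grasp at yaw +33° in the cupboard frame, tilt 38°.

```bash
python3 - <<'E'
from pull import *
t=dict(np.load('top1.npz'));s=dict(np.load('scene1.npz'))
for n,a,b in [('grip top',(285,151.5),(356.6,303.8)),('jar top',(319.5,159.5),(326.8,307.5))]:
    p=tri(t,a,s,b); print(n,p,tocup(p))
for n,a,z in [('grip',(285,151.5),.12),('foot',(286.7,161.5),.054)]: p=onz(t,*a,z); print('top',n,p,tocup(p))
for n,a,z in [('grip',(356.6,303.8),.12),('foot',(353.8,307.5),.054)]: p=onz(s,*a,z); print('sc',n,p,tocup(p))
G=np.array([.672,.046,.102]); q=r.get_state()['q']
for y,tl,b in [(27,38,130),(27,38,110),(27,38,60),(27,38,0)]:
    p,Rm=tcp(G,y,tl,b); x,e=iknear(p,Rm,q,.003); print(b,p,e.round(4),x,np.minimum(x-lo,hi-x).min().round(2)); q2=x
go(G,27,38,110)
E
```

```text
grip top [0.6716 0.0458 0.1108] [ 34.6056   5.5025 110.7824]
jar top [ 0.6637 -0.0323  0.0819] [ 34.3555 -73.0292  81.9035]
top grip [0.6683 0.0436 0.12  ] [ 31.5072   3.0186 120.    ]
top foot [0.6661 0.0437 0.054 ] [29.402   2.8547 54.    ]
sc grip [0.673  0.0472 0.12  ] [ 35.9126   6.9987 120.    ]
sc foot [0.6732 0.0458 0.054 ] [36.2639  5.6802 54.    ]
130 [0.5941 0.0063 0.1703] 0.0 [ 0.6037  0.9492 -0.7271  2.3979  3.1987  0.7741 -0.8113] 0.16
110 [0.6081 0.0134 0.158 ] 0.0 [ 0.574   0.9771 -0.7144  2.3658  3.1925  0.7788 -0.8068] 0.19
60 [0.6432 0.0313 0.1272] 0.0 [ 0.5081  1.0437 -0.6876  2.2777  3.1807  0.7773 -0.7979] 0.28
0 [0.6853 0.0528 0.0903] 0.0 [ 0.4401  1.1194 -0.6629  2.1595  3.1712  0.7554 -0.7903] 0.4
TCP [0.6081 0.0134 0.158 ]
rel [ -24.2 -149.1   49. ] [  9.  -21.3   9.6]
```

move_arm(motion=[[0,-55,-5,2,-5,2,0.43],[-5,-105,0,4,-10,5,0.43],[-12,-130,20,6,-15,7,0.43],[-20,-145,38,8,-20,9,0.43],[-24,-149,49,9,-21.3,9.6,0.43]])

```text
clock: 12.02
tool_pos: [0.6084, 0.0137, 0.1537]
eef_rot: [-0.208, 0.875, 0.103, 0.425]
contact_force: [-0.3, 0.8, 0.0]
opening: 0.569
finger_force: 0.0
```

```bash
python3 - <<'E'
from pull import *
st=r.get_state();print(st['contact_force'],st['tool_pos'],st['q'],st['opening'])
s=snap('wrist','w2.png'); np.savez('w2.npz',**s)
G=np.array([.671,.0455,.102]); go(G,27,38,110); go(G,27,38,0)
E
```

```text
[-0.2933  0.8363  0.0313] [0.6084 0.0137 0.1537] [ 0.5932  0.9993 -0.7531  2.3643  3.1492  0.7802 -0.7544] 0.5693202353866943
TCP [0.6071 0.0129 0.158 ]
rel [-2.4 -0.9 -4.9] [ 0.1 -0.1 -0.3]
TCP [0.6843 0.0523 0.0903]
rel [ -2.6  -1.1 105.1] [ 0.1 -0.1 -0.3]
```

View pics/w2.png

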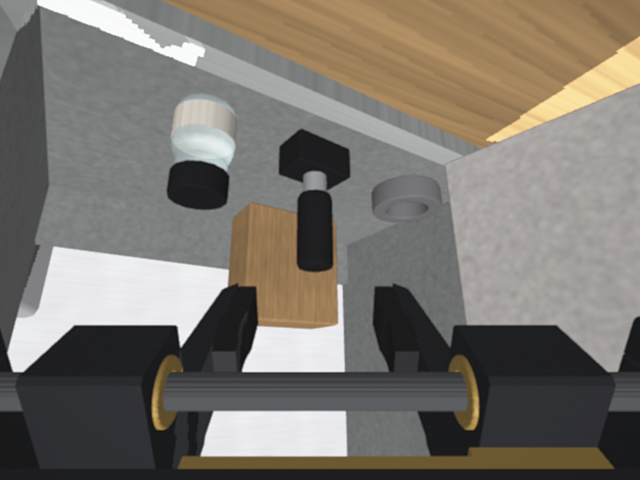

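The wrist view shows the stamp's grip from (315,195) to (315,268), between the fingers. Its foot is at (315,158), the jar at (200,150) and the tape at (405,195). I'll check by depth.

```bash
python3 - <<'E'
from pull import *
s=dict(np.load('w2.npz'))
for u,v in [(315,205),(315,225),(315,245),(315,258),(318,150),(198,185)]: p=pt(s,u,v,1); print((u,v),p,tocup(p))
f=np.array([np.cos(np.radians(27)),np.sin(np.radians(27)),0])
ps=[pt(s,315,v,1)+f*.012 for v in (205,215,225,235,245)]; print('axis',np.mean(ps,0))
G=np.mean(ps,0);G[2]=.102; go(G,27,38,0)
E
```

```text
(315, 205) [0.6598 0.0399 0.0815] [23.5025 -1.5551 81.5393]
(315, 225) [0.6599 0.0398 0.0953] [23.5477 -1.5918 95.254 ]
(315, 245) [0.6596 0.0396 0.1086] [ 23.3018  -1.8112 108.5697]
(315, 258) [0.6597 0.0396 0.1169] [ 23.396  -1.791 116.86 ]
(318, 150) [0.6554 0.04   0.0433] [19.0477 -1.8308 43.3461]
(198, 185) [ 0.6466 -0.0352  0.0899] [ 17.6679 -77.5417  89.8995]
axis [0.6705 0.0452 0.0952]
TCP [0.6838 0.052  0.0903]
rel [ -2.3  -1.1 104.7] [ 0.1 -0.1 -0.3]
```

move_arm(motion=[[-2,-1,25,0,0,0,0.43],[-2,-1,50,0,0,0,0.43],[-2,-1,75,0,0,0,0.43],[-2,-1,95,0,0,0,0.43],[-2,-1,105,0,0,0,0.43]], newtons=20)

```text
clock: 12.7
tool_pos: [0.6839, 0.0527, 0.0923]
eef_rot: [-0.21, 0.874, 0.103, 0.425]
contact_force: [-0.3, 0.7, 0.1]
opening: 0.574
finger_force: 0.0
```

move_arm(motion=[[0,0,0,0,0,0,1],[0,0,0,0,0,0,1],[0,0,0,0,0,0,1],[0,0,0,0,0,0,1],[0,0,0,0,0,0,1]], newtons=20)

```text
clock: 13.32
tool_pos: [0.6836, 0.0518, 0.093]
eef_rot: [-0.21, 0.874, 0.103, 0.426]
contact_force: [-1.0, -0.7, 2.6]
opening: 0.259
finger_force: 20.0
```

```bash
python3 - <<'E'
from pull import *
st=r.get_state();print(st['contact_force'],st['tool_pos'],st['q'],st['opening'],st['finger_force'])
R0=R.from_quat(st['eef_rot'])
d=lambda x,y,z:(R0.inv().apply(CX*x+CY*y+np.array([0,0,z]))).round(1)
for v in [(0,0,15),(-30,0,20),(-60,-10,22),(-100,-30,25),(-130,-60,25)]: print(v,d(*v))
t=dict(np.load('top1.npz')); print('mug',pt(t,508,200),pt(t,486,216),'center rim approx',onz(t,509,216,.09))
# after retreat & at pad: IK
G0=st['tool_pos']-R0.as_matrix()[:,2]*.019
q=st['q']
G=np.array([.477,-.3185,G0[2]-.030+.014])
for yaw in (27,10,0,-15,-30,-40):
    p,Rm=tcp(G,yaw,38); x,e=iknear(p,Rm,q,.003); print(yaw,e.round(4),x,np.minimum(x-lo,hi-x).min().round(2))
E
```

```text
[-1.0401 -0.7084  2.5623] [0.6836 0.0518 0.093 ] [ 0.4685  1.1282 -0.71    2.1637  3.1266  0.7487 -0.7279] 0.25898860794562467 19.996323566883802
(0, 0, 15) [-11.8   0.   -9.2]
(-30, 0, 20) [ -0.2  16.2 -32.2]
(-60, -10, 22) [ 17.2  23.9 -57.6]
(-100, -30, 25) [ 42.2  28.7 -94.4]
(-130, -60, 25) [  67.8   19.6 -127.1]
mug [ 0.5764 -0.4645  0.081 ] [ 0.5461 -0.4235  0.0453] center rim approx [ 0.5371 -0.4621  0.09  ]
27 0.0047 [ 1.4611  1.2592 -0.9349  2.0484  4.14    0.04   -1.0192] 0.0
10 0.0 [ 1.3155  1.1743 -0.719   2.2345  3.5592  0.5177 -0.6946] 0.33
0 0.0 [ 1.1988  1.1593 -0.6209  2.3428  3.4246  0.8088 -0.7488] 0.22
-15 0.0 [ 1.0332  1.1864 -0.5872  2.4696  3.1671  1.196  -0.8452] 0.09
-30 0.0001 [ 0.8479  1.2142 -0.5951  2.532   2.876   1.4904 -1.0496] 0.03
-40 0.0001 [ 0.7207  1.2111 -0.5916  2.5274  2.6622  1.582  -1.2293] 0.03
```

move_arm(motion=[[-6,0,-4.5,0,0,0,1],[-12,0,-9,0,0,0,1],[-1,16,-32,0,0,0,1],[17,24,-58,0,0,0,1],[42,29,-94,0,0,0,1]], newtons=25)

```text
clock: 13.95
tool_pos: [0.5812, 0.0328, 0.1187]
eef_rot: [-0.21, 0.874, 0.103, 0.426]
contact_force: [0.1, -0.7, -1.8]
opening: 0.261
finger_force: 25.0
```

```bash
python3 - <<'E'
from pull import *
st=r.get_state();print(st['contact_force'],st['tool_pos'],st['q'],st['opening'],st['finger_force'])
q=st['q']
G0=st['tool_pos']-R.from_quat(st['eef_rot']).as_matrix()[:,2]*.019; print('G',G0,tocup(G0))
for G,yaw in [((.5,-.1,.14),15),((.477,-.22,.15),8),((.477,-.3185,.15),5)]:
    p,Rm=tcp(np.array(G),yaw,38); x,e=iknear(p,Rm,q,.003); print(G,e.round(4),x,np.minimum(x-lo,hi-x).min().round(2)); print(rel(p,Rm)); q=x
E
```

```text
[ 0.1013 -0.6915 -1.7648] [0.5812 0.0328 0.1187] [ 0.531   1.1012 -0.7232  2.4556  3.1517  0.9839 -0.7209] 0.26103546696588603 24.998730160295963
G [0.5679 0.026  0.1304] [-66.6832 -24.3242 130.443 ]
(0.5, -0.1, 0.14) 0.006 [ 1.0836  1.417  -1.3983  2.56    2.5577  1.1311  0.0474] 0.0
(array([ 65.1, -84.4, -99. ]), array([9.5, 0. , 7.4]))
(0.477, -0.22, 0.15) 0.0 [ 1.3642  1.3638 -1.3641  2.4907  2.5595  0.9247  0.1364] 0.07
(array([ 103.7, -182.6, -164.7]), array([15. ,  0. , 11.7]))
(0.477, -0.3185, 0.15) 0.0 [ 1.5258  1.2998 -1.2723  2.2946  2.5286  0.6043  0.2644] 0.2
(array([ 131.4, -271. , -200.3]), array([17.4,  0. , 13.6]))
```

```bash
python3 - <<'E'
from pull import *
q=r.get_state()['q']
for G,yaw in [((.575,-.04,.14),22),((.57,-.1,.145),17),((.555,-.16,.15),12),((.53,-.22,.15),8),((.505,-.27,.15),4),((.477,-.3185,.15),0)]:
    p,Rm=tcp(np.array(G),yaw,38); x,e=iknear(p,Rm,q,.01); print(G,e.round(4),x,np.minimum(x-lo,hi-x).min().round(2)); print(rel(p,Rm)); q=x
E
```

```text
(0.575, -0.04, 0.14) 0.0001 [ 0.6542  1.0642 -0.7129  2.4215  3.1852  0.9028 -0.7451] 0.14
(array([  7.1, -63.3, -24.6]), array([4. , 0. , 3.1]))
(0.57, -0.1, 0.145) 0.0001 [ 0.7617  1.0447 -0.7026  2.4072  3.2135  0.8629 -0.7649] 0.15
(array([  22.7, -115.8,  -52.9]), array([8. , 0. , 6.2]))
(0.555, -0.16, 0.15) 0.0001 [ 0.8743  1.0272 -0.693   2.401   3.2463  0.8303 -0.7837] 0.16
(array([  44. , -163.7,  -88.2]), array([11.9,  0. ,  9.3]))
(0.53, -0.22, 0.15) 0.0001 [ 1.0054  1.0229 -0.6837  2.3892  3.3084  0.7825 -0.7929] 0.17
(array([  74.7, -206.7, -127.6]), array([15. ,  0. , 11.7]))
(0.505, -0.27, 0.15) 0.0001 [ 1.1131  1.0194 -0.6765  2.3773  3.3526  0.7485 -0.8052] 0.18
(array([ 102.6, -240.8, -163.3]), array([18.2,  0. , 14.2]))
(0.477, -0.3185, 0.15) 0.0001 [ 1.2209  1.0163 -0.672   2.359   3.3975  0.7088 -0.82  ] 0.2
(array([ 131.8, -272.2, -200.7]), array([21.4,  0. , 16.6]))
```

move_arm(motion=[[3,-30,-12,2,0,1.5,1],[7,-63,-25,4,0,3,1],[22,-113,-52,8,0,6,1],[44,-160,-88,12,0,9,1],[60,-186,-108,13.5,0,10.5,1]])

```text
clock: 14.58
tool_pos: [0.5564, -0.1914, 0.1371]
eef_rot: [-0.076, 0.896, 0.037, 0.436]
contact_force: [0.0, 1.0, -0.9]
opening: 0.262
finger_force: 25.0
```

```bash
python3 - <<'E'
from pull import *
st=r.get_state(); q=st['q'];print(st['tool_pos'],q,st['opening'])
for G,yaw in [((.53,-.22,.145),8),((.505,-.27,.14),4),((.485,-.305,.135),1),((.477,-.3185,.125),0)]:
    p,Rm=tcp(np.array(G),yaw,38); print(rel(p,Rm))
E
```

```text
[ 0.5564 -0.1914  0.1371] [ 0.9448  1.0252 -0.6847  2.3955  3.279   0.8056 -0.7882] 0.26181897075071914
(array([ 12.8, -24.1, -10.1]), array([ 1.3, -0.1,  1.1]))
(array([ 37.3, -70.2, -33. ]), array([ 4.5, -0.1,  3.6]))
(array([  57.1, -102.1,  -50.1]), array([ 6.8, -0.1,  5.4]))
(array([  71.3, -114.3,  -52. ]), array([ 7.6, -0.1,  6. ]))
```

move_arm(motion=[[18,-35,-15,2,0,1.6,1],[37,-70,-33,4.5,0,3.6,1],[57,-102,-50,7,0,5.4,1],[71,-114,-52,7.6,0,6,1],[71,-114,-52,7.6,0,6,1]])

```text
clock: 15.2
tool_pos: [0.4931, -0.3161, 0.1123]
eef_rot: [-0.001, 0.899, 0.001, 0.437]
contact_force: [1.1, -0.4, -1.3]
opening: 0.256
finger_force: 25.0
```

```bash
python3 - <<'E'
from pull import *
st=r.get_state(); q=st['q'];print(st['tool_pos'],q,st['opening'],st['contact_force'])
go(np.array([.477,-.3185,.09]),0,38)
s=snap('scene');t=snap('top'); np.savez('s3.npz',**s);np.savez('t3.npz',**t);w=snap('wrist')
im=np.zeros((540,800,3),np.uint8)
im[:300,:400]=cv2.resize(t['frame'][185:305,380:540,::-1],(400,300),interpolation=cv2.INTER_CUBIC)
im[:300,400:]=cv2.resize(s['frame'][220:310,150:270,::-1],(400,300),interpolation=cv2.INTER_CUBIC)
im[300:,:320]=cv2.resize(w['frame'][:,:,::-1],(320,240)); im[300:,330:650]=cv2.resize(t['frame'][20:260,120:440,::-1],(320,240)); cv2.imwrite('pics/p3.png',im)
E
```

```text
[ 0.4931 -0.3161  0.1123] [ 1.2028  1.0748 -0.6464  2.3567  3.4063  0.7546 -0.7922] 0.255537469942299 [ 1.1179 -0.3959 -1.2698]
TCP [ 0.492  -0.3185  0.0783]
rel [27.4 -2.5 20.2] [ 0.2 -0.2  0.1]
```

View pics/p3.png

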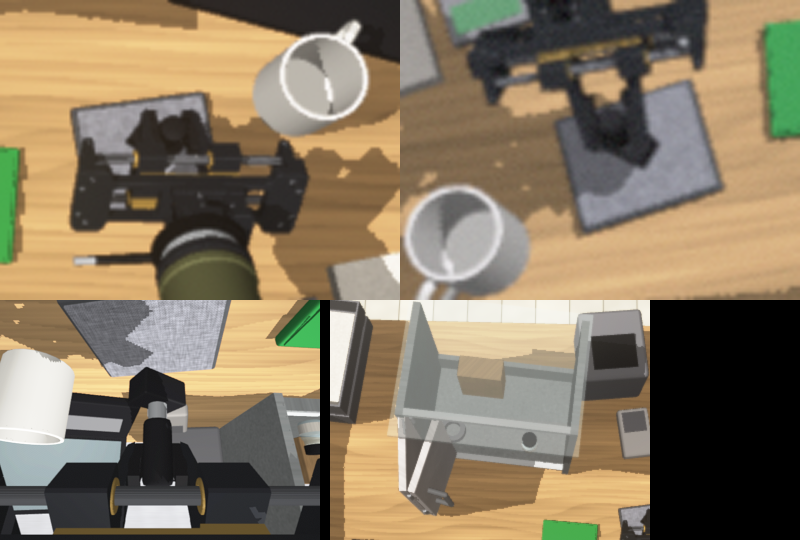

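The stamp is held over the near half of the grey pad, and the door is still folded. I'll check its tilt and height from wrist depth before lowering it.

```bash
python3 - <<'E'
from pull import *
s=snap('wrist'); st=r.get_state()
for v in range(140,370,15):
    z=s['frame'][v]; dark=[u for u in range(250,390) if z[u].max()<75]; 
    row=[pt(s,u,v,0) for u in range(306,326,2)]; row=np.array(row); print(v,np.median(row,0),s['frame'][v,316], (min(dark),max(dark)) if dark else None)
G=st['tool_pos']-R.from_quat(st['eef_rot']).as_matrix()[:,2]*.019; print('G',G)
E
```

```text
140 [ 0.5186 -0.3139  0.015 ] [189 191 201] (284, 308)
155 [ 0.4634 -0.3144  0.0581] [24 24 25] (266, 343)
170 [ 0.4637 -0.3144  0.0648] [24 24 26] (260, 368)
185 [ 0.4632 -0.3144  0.0717] [25 25 27] (258, 369)
200 [ 0.4702 -0.3144  0.0751] [24 23 26] (250, 370)
215 [ 0.473  -0.3144  0.0805] [139 141 143] (250, 358)
230 [ 0.4726 -0.3144  0.0872] [140 141 143] (250, 272)
245 [ 0.4687 -0.3144  0.0948] [29 28 31] (250, 340)
260 [ 0.4691 -0.3144  0.1007] [29 27 31] (250, 343)
275 [ 0.469  -0.3144  0.1066] [27 24 27] (250, 343)
290 [ 0.4689 -0.3144  0.1123] [29 29 30] (250, 375)
305 [ 0.4689 -0.3145  0.1178] [27 28 29] (250, 383)
320 [ 0.4691 -0.3145  0.1232] [29 29 30] (250, 389)
335 [ 0.4685 -0.3145  0.1285] [29 28 29] (250, 389)
350 [ 0.4688 -0.3145  0.1336] [34 33 34] (250, 389)
365 [ 0.4692 -0.3145  0.1386] [33 31 34] (250, 389)
G [ 0.4795 -0.314   0.1252]
```

move_arm(motion=[[7,-2,2,0,0,0,1],[14,-4,7,0,0,0,1],[20,-4.5,11,0,0,0,1],[24,-4.5,14,0,0,0,1],[27,-4.5,16,0,0,0,1]])

```text
clock: 16.02
tool_pos: [0.4893, -0.32, 0.0813]
eef_rot: [-0.002, 0.899, 0.001, 0.437]
contact_force: [-0.4, -0.2, -1.0]
opening: 0.261
finger_force: 25.0
```

move_arm(motion=[[0.8,0,0.6,0,0,0,1],[1.6,0,1.2,0,0,0,1],[2.4,0,1.8,0,0,0,1],[3.2,0,2.4,0,0,0,1],[3.2,0,2.4,0,0,0,1]])

```text
clock: 16.65
tool_pos: [0.4892, -0.3202, 0.0778]
eef_rot: [-0.002, 0.899, 0.001, 0.437]
contact_force: [0.2, 0.6, -1.1]
opening: 0.257
finger_force: 25.0
```

```bash
python3 - <<'E'
from pull import *
s=snap('wrist'); st=r.get_state(); print(st['contact_force'],st['tool_pos'])
for v in range(185,260,10):
    row=np.array([pt(s,u,v,0) for u in range(306,326,2)]); print(v,np.median(row,0),s['frame'][v,316])
E
```

```text
[ 1.1808  0.5749 -0.4493] [ 0.4892 -0.3201  0.0778]
185 [nan nan nan] [26 24 26]
195 [ 0.4603 -0.3206  0.0392] [27 27 27]
205 [ 0.4673 -0.3206  0.0405] [139 142 143]
215 [ 0.4675 -0.3206  0.0449] [139 140 141]
225 [ 0.4677 -0.3206  0.0492] [139 141 142]
235 [ 0.4646 -0.3206  0.0546] [59 60 60]
245 [ 0.4635 -0.3206  0.059 ] [28 28 30]
255 [ 0.4633 -0.3206  0.0631] [29 26 30]
```

move_arm(motion=[[0.4,0,0.3,0,0,0,1],[0.8,0,0.6,0,0,0,1],[1.2,0,0.9,0,0,0,1],[1.6,0,1.2,0,0,0,1],[1.6,0,1.2,0,0,0,1]])

```text
clock: 17.32
tool_pos: [0.4898, -0.3202, 0.077]
eef_rot: [-0.002, 0.899, 0.001, 0.439]
contact_force: [-2.3, -1.0, 5.8]
opening: 0.262
finger_force: 25.0
```

move_arm(motion=[[0.4,0,0.3,0,0,0,1],[0.4,0,0.3,0,0,0,1]])

```text
clock: 17.58
tool_pos: [0.4901, -0.3202, 0.077]
eef_rot: [-0.002, 0.898, 0.001, 0.439]
contact_force: [-2.5, -0.9, 7.6]
opening: 0.262
finger_force: 25.0
```

move_arm(motion=[[-0.6,0,-0.5,0,0,0,1],[-0.6,0,-0.5,0,0,0,0.7],[-0.6,0,-0.5,0,0,0,0.5],[-0.6,0,-0.5,0,0,0,0.4],[-0.6,0,-0.5,0,0,0,0.3]])

```text
clock: 18.2
tool_pos: [0.4891, -0.3201, 0.0759]
eef_rot: [-0.002, 0.899, 0.001, 0.437]
contact_force: [-0.4, -0.1, -0.5]
opening: 0.617
finger_force: 0.0
```

move_arm(motion=[[0,0,0,0,0,0,0.3],[0,0,-15,0,0,0,0.3],[0,0,-40,0,0,0,0.3],[0,0,-65,0,0,0,0.3],[0,0,-80,0,0,0,0.3]])

```text
clock: 18.82
tool_pos: [0.4246, -0.3204, 0.1263]
eef_rot: [-0.001, 0.899, 0.001, 0.437]
contact_force: [0.2, -0.5, 0.7]
opening: 0.698
finger_force: 0.0
```

```bash
python3 - <<'E'
from pull import *
s=snap('scene');t=snap('top'); w=snap('wrist'); print(r.get_state()['contact_force'],r.get_state()['tool_pos'])
np.savez('w4.npz',**w)
im=np.zeros((540,800,3),np.uint8)
im[:300,:400]=cv2.resize(t['frame'][185:305,380:540,::-1],(400,300),interpolation=cv2.INTER_CUBIC)
im[:300,400:]=cv2.resize(s['frame'][220:310,150:270,::-1],(400,300),interpolation=cv2.INTER_CUBIC)
im[300:,:320]=cv2.resize(w['frame'][:,:,::-1],(320,240)); im[300:,330:650]=cv2.resize(t['frame'][20:260,120:440,::-1],(320,240)); cv2.imwrite('pics/p4.png',im)
E
```

```text
[-0.1708  0.3238 -0.1279] [ 0.4258 -0.321   0.1259]
```

View pics/p4.png

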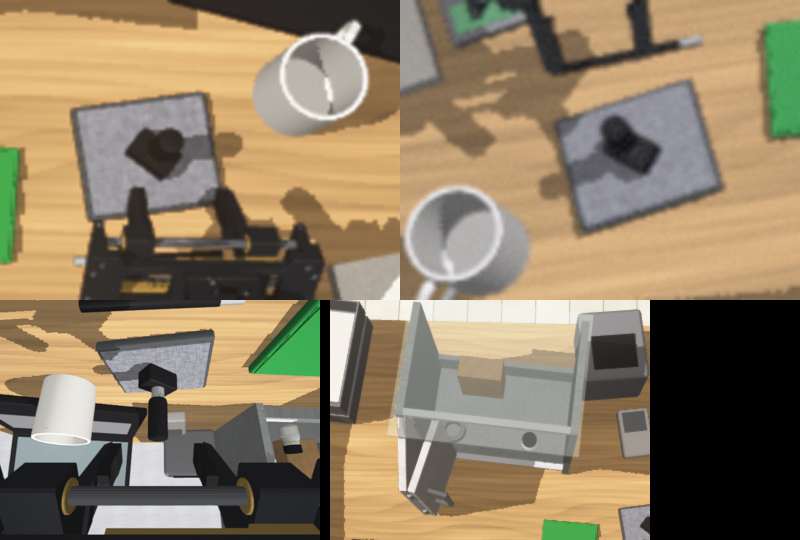

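The stamp stands upright near the pad's middle, the gripper is clear of it, and the door is still folded. I'll let the arm settle and hand in.

move_arm(motion=[[0,0,-8,0,0,0,0.3],[0,0,-8,0,0,0,0.3],[0,0,-8,0,0,0,0.3]])

```text
clock: 19.35
tool_pos: [0.4202, -0.3204, 0.1303]
eef_rot: [-0.002, 0.899, 0.001, 0.438]
contact_force: [-0.7, 0.3, -0.9]
opening: 0.7
finger_force: 0.0
```

```bash
python3 -c "
from h import *
print(finish_job())"
```

```text
the job is handed in; nothing more can be done
None
```

I handed the job in at about 19 s: in the last pictures the door stays folded back by itself and the stamp stands upright, released, near the middle of the grey ink pad. No other item looked moved, and the hand-in gave no verdict.

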